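# Pack the sampling caddy

## Robot

A 6-joint arm with a two-finger parallel gripper is mounted at the origin on the work surface. World frame = base frame: x ahead of the robot, y to its left, z up, the work surface at z = 0. Lengths are in mm, angles in degrees, forces in N, time in s.
With the tool pointing down it reaches from about 300 to 850 mm from the base axis. Payload 4.2 kg.
Tool frame: the origin (TCP) lies midway between the tips of the shut fingers; the grasp point (between the pads) lies 19 mm behind it; z points along the fingers, x is the direction in which the jaws open and shut, and the axes are right-handed (so a half turn about z gives the same grasp; the last joint's range is limited). The gripper opens to 91 mm and grips with 3 to 60 N. Pads are 32 mm wide; open, the fingers measure 118 mm over their backs; the gripper's body (76 mm by 178 mm) begins 60 mm behind the grasp point.
Start: joints at [-68.984, 18.312, 89.639, -0, 72.044, -1.146], TCP at [216.91, -532.535, 213.976] pointing down, gripper open.
Joint ranges: [-177.97, 177.97], [-48.28, 115.42], [12.27, 149.76], [-77.06, 257.06], [2.81, 150.46], [-146.56, 146.56]. Speed limits (degrees/s): [147.25, 147.25, 180, 180, 180, 180].

## Interface

Orientations are given as [roll, pitch, yaw] about the fixed x, y, z axes, in that order (R = Rz(yaw) Ry(pitch) Rx(roll)).
In Python, from workcell import monitor, vision, job, models gives the robot as it stands.
- The arm moves only by the shell command python3 -m creep 'ROWS' [FORCE]. ROWS is text: rows parted by semicolons, each of 7 numbers parted by spaces: the shift along the world's x, y, z in cm, then the turn, a rotation vector about the world's x, y, z in rad, then the gripper's target within -1 to 1 (shut at 1, half-way at 0, fully open at -1). In form: tx ty tz ax ay az hand; .... A call has 1 to 12 rows; each row shifts and turns the pose as measured when the row begins; what a row does not reach is not made up. A row lasts 1/12 s, in which the tool goes at most 41.7 mm and 7.16 degrees, less where a joint would pass 70% of its speed; a pose out of reach is approached as far as the arm can. A call is refused whole if a number of a shift passes 4.17 or a number of a turn 0.125, either way. A call with a gripper value outside its range is refused whole. The fingers move at their own pace and stop on an object; FORCE is the grip in N (left out, the last holds). Time passes only in rows, so rows that do not move let the fingers close. It gives the time, the measured TCP pose, the force and the opening at its end, in the units of the state.
- monitor.state(): the state, without advancing time (a new reading comes with each control period).
- vision.grab_frame(name): name is "side" or "top" or "wrist"; returns a dict with "img" (400x640x3 uint8, red, green, blue), "mtx" (3x3 intrinsics, pixels), "view" (4x4, takes a point from world to camera coordinates). Camera axes: x right, y down, z forward; pixel columns grow to the right and rows downward; lengths in mm; the calibration is good to about 2 mm. The wrist camera is an equidistant fisheye: a pixel r from the principal point sees the ray r / f radians off the axis. A picture is of the moment at which its call begins. There is no depth.
- job.job_done(): hands the job in, once; it reports no verdict.
Trained networks look in the newest picture that a camera, given by its name, has taken for a name from the list of things; names that differ only in an ending like _2 or _b are one class to them, and where a whole thing is asked for, a point or a joint stands for the part that bears it (a point fixed in the world has none). Each returns a list of dicts, best first, with "confidence" (0 to 1); they miss things now and then, are a little off and sometimes report something else, mostly with a low value. They report only what shows in the picture. A call takes as long as a camera call. They do not tell look-alikes from the thing itself.
- models.search_frame(camera, query): "rect" ([left, top, right, bottom] in pixels, round what is visible of it).
- models.mark_of(camera, query): "at" ([column, row] in pixels: a listed point, or the origin of a listed thing).
The state is a dict: "time_s": time; "qpos": joint angles; "qvel": joint speeds; "effort": joint torques, N m; "ee_pos": TCP position; "ee_rot": TCP orientation; "force": force on the tool from outside, world axes, zero at the start; "torque": the same for the moment, N m; "gripper_width": finger opening in mm.
Only numpy, scipy, OpenCV 4.12 (cv2) and the standard library are available. Lean on these libraries where they do the work, as an engineer would, in place of code of your own. Each camera call takes 0.05 s, during which the arm holds its last target.

## Task

Pack the grey sampling caddy for the next round: stand the square amber bottle upright, cap up, in its open bay, lay the wooden hydrometer case flat in the long trough, and stand the steel funnel in the orange tapered socket, pressing it down firmly with about 15 N for a moment so that its taper seats fully home. Set the things down, do not drop them, and leave the tasting glass, the clear beaker and the round sample bottle where they are.

Things in the scene. Friction and masses are not known exactly. Their poses are not given: they have to be found in the camera images.
- bottle_center (a point): centre of the lying amber sample bottle, about 0.28 kg, 150 mm long: square body 50 x 50 mm, 104 mm long, then neck and blue cap (26 mm across). x axis points from base (75 mm behind this point) to cap (75 mm ahead); the square body spans x = -75 to +29 mm. Lies with its base roughly towards the robot, centre 25 mm above the bench; upright means x up.
- case_center (a point): centre of the wooden hydrometer case with brass bands: a rigid closed bar 180 mm long (along its x axis), 36 mm wide (y) and 36 mm high (z), about 0.2 kg, lying flat on the bench
- funnel_center (a point): centre of the steel funnel, half-way up, z up out of its mouth; 100 mm tall, 0.16 kg. Stem tapers from 16 mm diameter at the tip (50 mm below) to 40 mm (5 mm below), then a cone to a straight collar, 60 mm outside, from 10 to 50 mm above. Stands loose and upright in a white drip stand (cup 52 mm wide, 62 mm high, 84 mm foot), tip 15 mm above the bench.
- caddy: grey plastic caddy, fixed; origin under its middle on the bench, z up, x away from the robot at yaw 0. Outer x -105 to +115, y -120 to +120 mm; floor and walls 5 mm thick. Near half (x < 0): walls 55 mm high, split at y = 20 mm into bottle bay (y above) and orange socket's bay (y below). Far half: long trough along y, outer walls 30 mm high. Wall between halves 45 mm high.
- bottle_bay (a point): centre of the inner floor (5 mm above the bench) of the bottle bay, which is open at the top, 97 mm (caddy x) by 92 mm (caddy y), walls rising to 55 mm above the bench; axes as the caddy's
- trough (a point): centre of the inner floor (5 mm above the bench) of the long trough: 107 mm wide (caddy x) by 230 mm long (caddy y); its y axis runs along the trough
- socket_mouth (a point): centre of the top rim of the orange tapered socket, 57 mm above the bench; round opening of 37 mm diameter narrowing downwards with the funnel stem's taper, open below. Fully home, the funnel's centre stands about 10.5 mm above this point. Axes as the caddy's.
- glass_center (a point): centre of the stemmed tasting glass, 150 mm tall, 62 mm across, standing; leave alone
- beaker_center (a point): centre of the clear beaker, 95 mm tall, 72 mm across, standing; leave alone
- sample_center (a point): centre of the round green sample bottle with a blue cap, 170 mm tall, 60 mm across, standing; leave alone
There are look-alikes about, which are no part of the job. What is shaped like the part that bears case_center but turquoise is not meant.

How it is judged (in metres and radians):
On the way:
1. the funnel, upright in the socket, is pressed down firmly (a push of some 7 N or more, which is 25 N summed over the sloping contacts of the taper, held for a moment) (horizontal distance between funnel_center and socket_mouth below 0.004 m and z of funnel_center in the frame of socket_mouth below 0.0125 m and angle between funnel_center's own z axis and vertical below 0.06 rad and contact force between funnel and caddy above 25 N), for 0.15 s.
At the end, for the whole second after the job is handed in: All at rest and released: the bottle stands cap up (within 0.1 rad) on the floor of its bay; the case lies flat on the trough's floor; the funnel is upright (within 0.06 rad), within 4 mm of the socket's axis and within about 2 mm of its fully home height (horizontal distance between funnel_center and socket_mouth below 0.004 m and z of funnel_center in the frame of socket_mouth below 0.0125 m and angle between funnel_center's own z axis and vertical below 0.06 rad and angle between bottle_center's own x axis and vertical below 0.1 rad and x of bottle_center in the frame of bottle_bay between -0.035 and 0.035 m and y of bottle_center in the frame of bottle_bay between -0.035 and 0.035 m and z of bottle_center in the frame of bottle_bay between 0.065 and 0.082 m and x of case_center in the frame of trough between -0.045 and 0.045 m and y of case_center in the frame of trough between -0.04 and 0.04 m and z of case_center in the frame of trough between 0.01 and 0.024 m and linear speed of each of bottle, case, funnel below 0.02 m/s); the robot touches nothing.
It fails at once if the tasting glass, the clear beaker or the round sample bottle was pushed more than 30 mm or tipped (distance of any of glass_center, beaker_center, sample_center from where it was at the start of the episode above 0.03 m).
It fails at once if the bottle was dropped (falling free faster than 0.9 m/s, about 40 mm of fall) (linear speed of bottle above 0.9 m/s and contact force between bottle and the fingers below 0.2 N and contact force between bottle and the arm below 0.2 N).
It fails at once if the case was dropped (falling free faster than 0.9 m/s, about 40 mm of fall) (linear speed of case above 0.9 m/s and contact force between case and the fingers below 0.2 N and contact force between case and the arm below 0.2 N).
It fails at once if the funnel was dropped (falling free faster than 0.9 m/s, about 40 mm of fall) (linear speed of funnel above 0.9 m/s and contact force between funnel and the fingers below 0.2 N and contact force between funnel and the arm below 0.2 N).
It also fails if it takes over 72 s, if anything falls off the work surface, if the arm or the gripper's body presses on something with over 40 N, if the wrist force passes 120 N, or if a joint passes its speed limit or range.

## Working session

There is one attempt and no reset: what is moved stays moved. The work goes in short steps, Python scripts to look and compute and a shell command to move; the robot and the scene stay as the last step left them, time stands still between calls to the robot, and variables do not carry over. Pictures are saved under pics/ and viewed, and the job is handed in when it is done.

```bash
mkdir -p pics; ls
python3 - <<'E'
from workcell import monitor, vision, job, models
import cv2
print(monitor.state())
for n in ("side","top","wrist"):
    f=vision.grab_frame(n); cv2.imwrite(f"pics/{n}0.png",f["img"][:,:,::-1]); print(n,f["mtx"].round(1).tolist(),f["view"].round(3).tolist())
E
```

```text
pics
{'time_s': 0.0, 'qpos': array([-6.89846913e+01,  1.83532755e+01,  8.97058116e+01,  1.24137726e-05,
        7.20430438e+01, -1.14473156e+00]), 'qvel': array([ 0.04844605,  0.00529461,  0.02354603,  0.01202363, -0.04378718,
       -0.01308664]), 'effort': array([-2.11663396e-04, -4.12470746e+01, -2.31974280e+01,  7.25092529e-02,
        4.56868624e-02, -1.45100280e-04]), 'ee_pos': array([ 216.72148238, -532.06040176,  213.10791683]), 'ee_rot': array([-1.79997948e+02,  1.02110378e-01, -6.78399617e+01]), 'force': array([ 0.78508459, -0.32401745, -0.08752204]), 'torque': array([-0.00294119,  0.01365129, -0.01754957]), 'gripper_width': 90.7388704877641}
side [[442.7, 0.0, 322.1], [0.0, 442.7, 198.9], [0.0, 0.0, 1.0]] [[0.892, 0.451, -0.018, -465.116], [0.288, -0.599, -0.747, -214.761], [-0.347, 0.662, -0.665, 1630.982], [0.0, 0.0, 0.0, 1.0]]
top [[444.7, 0.0, 323.9], [0.0, 444.7, 194.7], [0.0, 0.0, 1.0]] [[-0.077, -0.997, -0.007, -92.006], [-0.976, 0.076, -0.202, 603.428], [0.202, -0.009, -0.979, 1411.332], [0.0, 0.0, 0.0, 1.0]]
wrist [[309.7, 0.0, 319.8], [0.0, 309.7, 203.2], [0.0, 0.0, 1.0]] [[0.376, -0.926, -0.002, -573.874], [-0.893, -0.363, 0.265, -29.973], [-0.246, -0.098, -0.964, 391.825], [0.0, 0.0, 0.0, 1.0]]
```

View pics/top0.png

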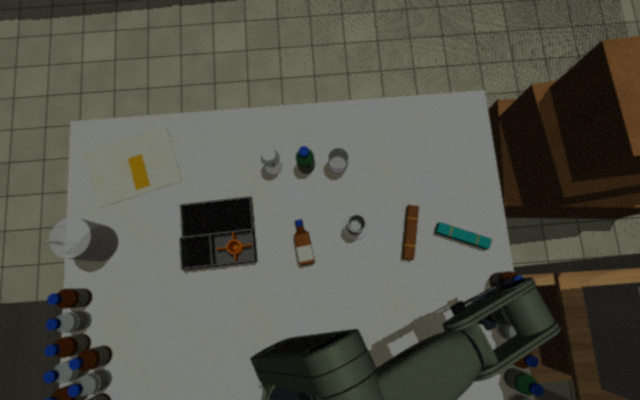

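View pics/side0.png

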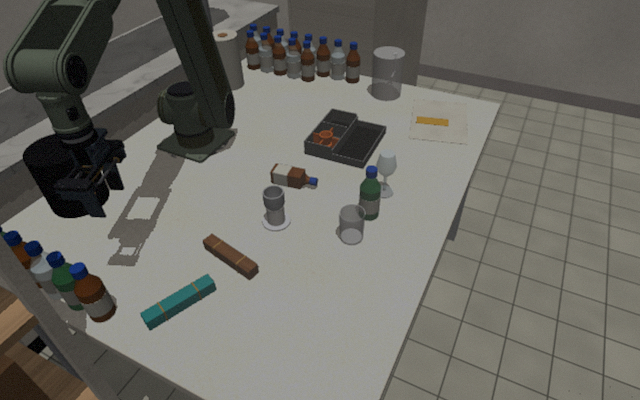

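View pics/wrist0.png

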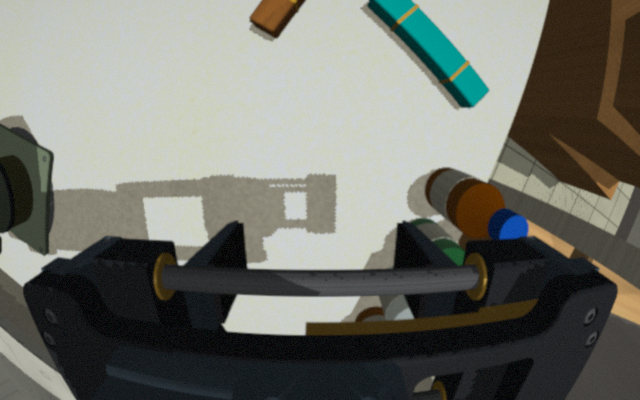

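The top view shows the following candidates:
- **Case:** the brown wooden bar at top (411,233), or the turquoise look-alike at (463,236). I choose the brown one.
- **Bottle:** the lying amber bottle at (303,243). The standing amber bottles around (70,300) and (500,280) are round storage bottles.
- **Funnel:** at (355,228), in its white stand. The caddy is at (218,233) and the socket at (235,246).

Next I'll measure and take a close crop.

```bash
cat > h.py <<'E'
from workcell import monitor, vision, job, models
import cv2, numpy as np
from scipy.spatial.transform import Rotation as R
def proj(f,P,wrist=False):
    P=np.atleast_2d(P); c=(f["view"][:3,:3]@P.T).T+f["view"][:3,3]
    if wrist:
        th=np.arctan2(np.hypot(c[:,0],c[:,1]),c[:,2]); ph=np.arctan2(c[:,1],c[:,0])
        n=np.c_[th*np.cos(ph),th*np.sin(ph)]
    else: n=c[:,:2]/c[:,2:]
    K=f["mtx"]; return np.c_[n[:,0]*K[0,0]+K[0,2],n[:,1]*K[1,1]+K[1,2]]
def ray(f,uv,wrist=False):
    K=f["mtx"]; n=np.array([(uv[0]-K[0,2])/K[0,0],(uv[1]-K[1,2])/K[1,1]])
    if wrist:
        th=np.hypot(*n); d=np.r_[n/max(th,1e-9)*np.sin(th),np.cos(th)]
    else: d=np.r_[n,1]
    Rv=f["view"][:3,:3]; o=-Rv.T@f["view"][:3,3]; return o,Rv.T@d
def onz(f,uv,z,wrist=False):
    o,d=ray(f,uv,wrist); return (o+d*(z-o[2])/d[2]).round(1)
def grab(n,name=None,crop=None,s=1):
    f=vision.grab_frame(n); im=f["img"][:,:,::-1]
    if name:
        if crop: im=im[crop[1]:crop[3],crop[0]:crop[2]]
        cv2.imwrite("pics/"+name,cv2.resize(im,None,fx=s,fy=s,interpolation=cv2.INTER_CUBIC))
    return f
E
python3 - <<'E'
from h import *
t=grab("top","topc.png",(170,130,500,280),2.4); s=grab("side","sidec.png",(190,100,400,290),2.8)
Z=dict(bottle_center=25,case_center=18,funnel_center=65,caddy=0,bottle_bay=5,trough=5,socket_mouth=57,glass_center=75,beaker_center=47.5,sample_center=85)
for q,z in Z.items():
    for n,f in(("top",t),("side",s)):
        for m in models.mark_of(n,q)[:3]:
            print(q,n,round(m["confidence"],2),np.round(m["at"],1),onz(f,m["at"],z))
E
```

```text
bottle_center top 0.63 [300.7 240.6] [452.7 -49.8  25. ]
bottle_center side 0.7 [296.  179.6] [461.3 -64.9  25. ]
case_center top 0.92 [414.1 231.3] [ 455.1 -430.3   18. ]
case_center top 0.7 [461.  233.1] [ 437.  -585.7   18. ]
case_center side 0.61 [178.2 302.6] [ 430.1 -594.7   18. ]
case_center side 0.28 [340. 127.] [452.7 284.2  18. ]
funnel_center top 0.78 [357.7 223.4] [ 490.  -240.8   65. ]
funnel_center top 0.25 [304.8 161.5] [712.2 -83.2  65. ]
funnel_center side 0.62 [275.6 202.9] [ 486.5 -224.5   65. ]
caddy top 0.64 [219.8 237.5] [487.  224.3   0. ]
caddy side 0.66 [344.5 141.2] [495.9 230.8   0. ]
caddy side 0.15 [277.4 201.5] [ 445.6 -157.5    0. ]
bottle_bay top 0.95 [197.4 249.9] [450.5 299.5   5. ]
bottle_bay side 0.63 [338.9 128.2] [443.9 293.5   5. ]
trough top 0.79 [219.1 222.1] [539.1 223.9   5. ]
trough side 0.71 [361.  144.5] [561.  230.4   5. ]
socket_mouth top 0.85 [232.4 248.8] [440.  171.3  57. ]
socket_mouth top 0.38 [303.7 240.4] [449.2 -61.2  57. ]
socket_mouth side 0.93 [330.  133.6] [464.7 175.2  57. ]
socket_mouth side 0.37 [385.9 174.3] [721.3  44.8  57. ]
glass_center top 0.89 [269.8 157.5] [732.3  32.2  75. ]
glass_center side 0.8 [387.5 176.6] [736.3  14.6  75. ]
beaker_center top 0.8 [336.3 161.1] [ 710.2 -189.4   47.5]
beaker_center side 0.94 [350.8 226.5] [ 712.6 -201.6   47.5]
beaker_center side 0.41 [347.1 143.9] [539.2 156.   47.5]
sample_center top 0.81 [304.4 160.8] [708.9 -82.6  85. ]
sample_center side 0.67 [369.4 194.8] [722.8 -97.2  85. ]
```

View pics/topc.png

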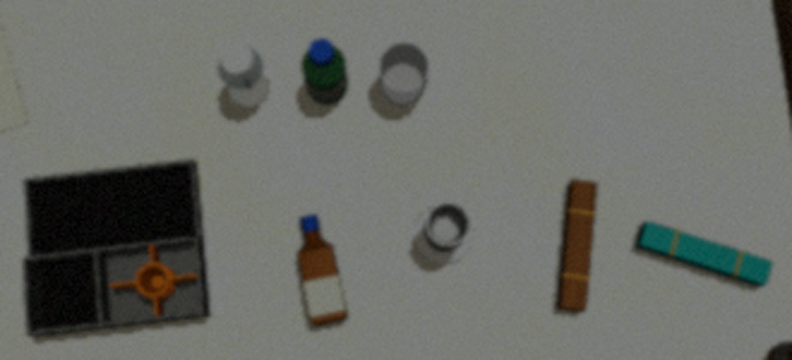

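View pics/sidec.png

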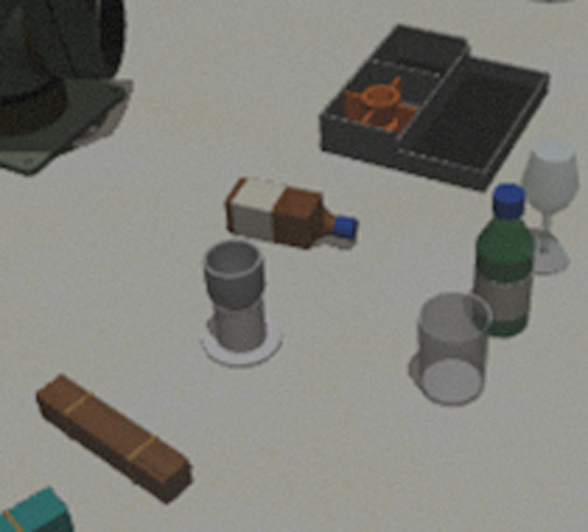

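Run:
```python
from h import *
import json
t=grab("top");s=grab("side")
c=lambda x,y:(x/2.4+170,y/2.4+130)
a=onz(t,c(585,181),36);b=onz(t,c(571,309),36);print("case",a,b,(a+b)/2,np.degrees(np.arctan2(*(a-b)[1::-1])),np.linalg.norm(a-b))
cs=[onz(t,c(*p),z) for p,z in(((32,335),55),((208,318),55),((25,180),30),((197,162),30))]
print("caddy",cs)
for i,j in((1,0),(3,2)): d=cs[j]-cs[i];print(np.degrees(np.arctan2(-d[0],d[1])),np.linalg.norm(d))
a=onz(t,c(310,216),25);b=onz(t,c(328,322),25);print("bottle",a,b,(a+b)/2,np.degrees(np.arctan2(*(a-b)[1::-1])),np.linalg.norm(a-b))
print("socket",onz(t,c(156,280),57),"funnelrim",onz(t,c(446,226),115))
w=grab("wrist");o=-w["view"][:3,:3].T@w["view"][:3,3];st=monitor.state();Rt=R.from_euler("xyz",st["ee_rot"],degrees=True)
print("cam in tool",Rt.inv().apply(o-st["ee_pos"]),Rt.inv().apply(w["view"][2,:3]))
```

```text
case [ 539.8 -435.7   36. ] [ 365.3 -395.9   36. ] [ 452.55 -415.8    36.  ] -12.848252415360141 178.9812560018506
caddy [array([385.7, 331.8,  55. ]), array([390.,  95.,  55.]), array([603.4, 346.7,  30. ]), array([610.3, 104.3,  30. ])]
1.0403073378115253 236.83903816727513
1.630503927886878 242.49818556022225
bottle [522.1 -49.3  25. ] [373.9 -64.3  25. ] [448.  -56.8  25. ] 5.779485825155906 148.95717505377178
socket [446.2 162.6  57. ] funnelrim [ 481.4 -230.7  115. ]
cam in tool [  -0.25860037  -74.42118695 -171.60757891] [-2.81762044e-04  2.65192087e-01  9.64195560e-01]
```

```bash
python3 -m creep '3.4 1.7 0 0 0 -0.09 -1;3.4 1.7 0 0 0 -0.09 -1;3.4 1.7 0 0 0 -0.09 -1;3.4 1.7 0 0 0 -0.09 -1;3.4 1.7 0 0 0 -0.09 -1;3.4 1.7 0 0 0 -0.09 -1;3.4 1.7 0 0 0 -0.09 -1;0 0 0 0 0 0 -1'
python3 - <<'E'
from h import *
w=grab("wrist","w1.png"); print(monitor.state()["ee_pos"],monitor.state()["ee_rot"])
E
```

```text
time_s: 2.07
ee_pos: [462.1, -409.2, 214.2]
ee_rot: [-180.0, -0.0, -106.3]
force: [-0.3, -0.3, 0.9]
gripper_width: 90.9
[ 459.47035856 -410.50265579  214.12288077] [ 1.79870887e+02 -1.20804723e-01 -1.06135277e+02]
```

View pics/w1.png

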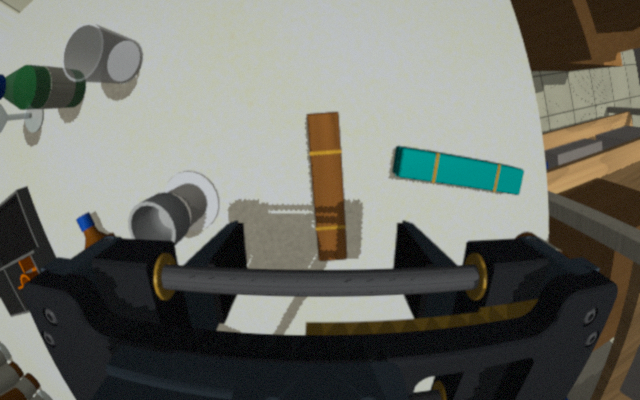

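The wrist view shows the brown case with its far end at (322,113) and near end at (333,259). The turquoise look-alike is to the right at (458,170), and the gripper is heading to the brown case.

Run:
```python
from h import *
w=grab("wrist","w1c.png",(270,90,400,290),3)
P={k:onz(w,uv,36,True) for k,uv in dict(a=(306.5,114),b=(338,112),c=(319,260.5),d=(346.5,258.5)).items()};print(P)
far=(P['a']+P['b'])/2;near=(P['c']+P['d'])/2;print(far,near,(far+near)/2,np.linalg.norm(far-near),np.degrees(np.arctan2(*(far-near)[1::-1])))
# side view check
s=grab("side")
for uv in((178.2,0),):pass
for p in ((190/2,0),):pass
S=lambda x,y:onz(s,(x/2.8+190,y/2.8+100),36)
f2=(S(190,468)+S(167,483))/2;n2=(S(61,377)+S(38,392))/2;print("side",f2,n2,(f2+n2)/2,np.degrees(np.arctan2(*(f2-n2)[1::-1])))
print(monitor.state()["ee_pos"],monitor.state()["ee_rot"])
```

```text
{'a': array([ 541.1, -419. ,   36. ]), 'b': array([ 533.6, -453.4,   36. ]), 'c': array([ 366.9, -382.8,   36. ]), 'd': array([ 359.8, -416.5,   36. ])}
[ 537.35 -436.2    36.  ] [ 363.35 -399.65   36.  ] [ 450.35  -417.925   36.   ] 177.79736359125238 -11.862932863717656
side [ 549.5 -439.7   36. ] [ 372.6  -399.65   36.  ] [ 461.05  -419.675   36.   ] -12.756660194020345
[ 456.27874404 -412.33606853  214.20405787] [ 179.78210861   -0.17986289 -106.2843362 ]
```

View pics/w1c.png

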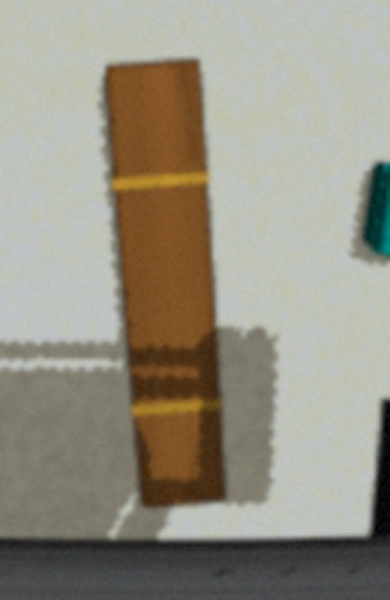

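```bash
python3 -m creep '-0.3 -0.6 -3.5 0 0 0.07 -1;0 0 -3.5 0 0 0 -1;0 0 -3.5 0 0 0 -1;0 0 -3.5 0 0 0 -1;0 0 -2 0 0 0 -1;0 0 0 0 0 0 -1;0 0 0 0 0 0 -1' 30
python3 - <<'E'
from h import *
for i in range(3):
  print(monitor.state()["ee_pos"],monitor.state()["ee_rot"])
w=grab("wrist","w2.png")
E
```

```text
time_s: 2.8
ee_pos: [443.2, -426.2, 53.2]
ee_rot: [-179.9, -0.6, -102.5]
force: [0.5, -0.8, 0.8]
gripper_width: 91.1
[ 443.20652123 -426.23583322   53.22901906] [-179.90568622   -0.60655005 -102.512169  ]
[ 443.20652123 -426.23583322   53.22901906] [-179.90568622   -0.60655005 -102.512169  ]
[ 443.20652123 -426.23583322   53.22901906] [-179.90568622   -0.60655005 -102.512169  ]
```

View pics/w2.png

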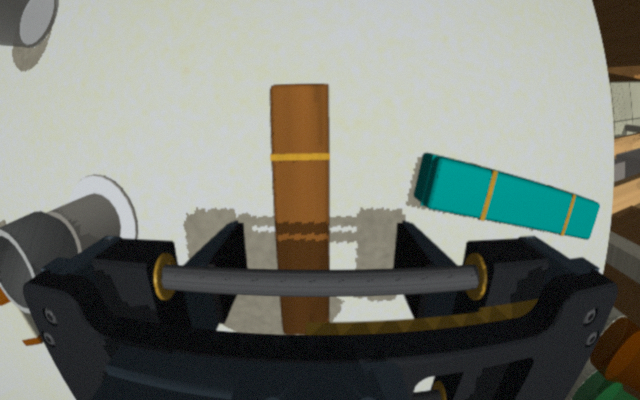

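The wrist view shows the case between the fingers, aligned, with its far end at (300,85). It sits slightly left of the jaw centre column at 320.

Run:
```python
from h import *
w=grab("wrist");st=monitor.state();Rt=R.from_euler("xyz",st["ee_rot"],degrees=True);print(st["ee_pos"],st["ee_rot"])
for uv in((270.5,86),(329,84.5),(274,157),(330,157),(302.5,157)):
    p=onz(w,uv,36,True);print(p,Rt.inv().apply(p-st["ee_pos"]).round(1))
```

```text
[ 444.19133465 -426.57777054   54.48326677] [-179.77869664   -0.68074549 -102.49533643]
[ 543.2 -418.2   36. ] [-29.8 -94.8  18.5]
[ 535.9 -452.7   36. ] [  5.4 -95.1  18.9]
[ 500.  -410.1   36. ] [-28.4 -50.9  18.3]
[ 492.3 -443.7   36. ] [  6.1 -50.6  18.8]
[ 496.  -427.3   36. ] [-10.7 -50.7  18.6]
```

```bash
python3 -m creep '0.7 1.0 -1.5 0 0 0 -1;0 0 -1.5 0 0 0 -1;0 0 -1.2 0 0 0 -1;0 0 0 0 0 0 -1' 30
```

```text
time_s: 3.23
ee_pos: [455.2, -422.4, 21.2]
ee_rot: [-178.8, -1.3, -102.6]
force: [-0.3, 0.0, -0.2]
gripper_width: 90.9
```

```bash
python3 -m creep '-0.2 0.5 -1.0 -0.01 0.02 0 -1;0 0 -0.6 0 0 0 -1;0 0 0 0 0 0 -1' 30
```

```text
time_s: 3.48
ee_pos: [455.9, -421.1, 11.0]
ee_rot: [-179.3, -2.4, -102.6]
force: [0.4, -0.8, 0.3]
gripper_width: 91.4
```

```bash
python3 -m creep '-0.2 0.4 -0.5 0.044 0.003 0 -1;0 0 -0.2 0 0 0 -1;0 0 0 0 0 0 -1' 30
```

```text
time_s: 3.73
ee_pos: [456.0, -419.4, 8.1]
ee_rot: [-179.6, -0.1, -102.6]
force: [-0.7, -0.4, -0.2]
gripper_width: 91.0
```

```bash
python3 -m creep '-0.2 0.2 -0.5 0 0 0 -1;0 0 0 0 0 0 1;0 0 0 0 0 0 1;0 0 0 0 0 0 1;0 0 0 0 0 0 1;0 0 0 0 0 0 1' 30
```

```text
time_s: 4.23
ee_pos: [454.6, -418.5, 5.2]
ee_rot: [-179.4, -0.4, -102.6]
force: [-0.3, 0.4, 0.5]
gripper_width: 60.4
```

```bash
python3 -m creep '0 0 0 0 0 0 1;0 0 0 0 0 0 1;0 0 0 0 0 0 1;0 0 0 0 0 0 1;0 0 0 0 0 0 1' 30
```

```text
time_s: 4.65
ee_pos: [454.8, -418.2, 5.3]
ee_rot: [-179.4, -0.4, -102.6]
force: [-0.3, -0.5, -0.1]
gripper_width: 36.0
```

```bash
python3 -m creep '0 0 2 0 0 0 1;0 0 4 0 0 0 1;0 0 4 0 0 0 1;0 0 4 0 0 0 1;0 2 3 0 0 0 1;0 3.8 0 0 0 0.107 1;0 3.8 0 0 0 0.107 1;0 3.8 0 0 0 0.107 1;0 3.8 0 0 0 0.107 1;0 3.8 0 0 0 0.107 1;0 3.8 0 0 0 0.107 1' 30
```

```text
time_s: 5.57
ee_pos: [448.9, -165.5, 176.1]
ee_rot: [-179.8, -0.4, -64.9]
force: [0.5, 0.4, -2.3]
gripper_width: 35.6
```

```bash
python3 -m creep '0.4 3.8 0 0 0 0.107 1;0.4 3.8 0 0 0 0.107 1;0.4 3.8 0 0 0 0.107 1;0.4 3.8 0 0 0 0.107 1;0.4 3.8 0 0 0 0.107 1;0.4 3.8 0 0 0 0.107 1' 30
```

```text
time_s: 6.07
ee_pos: [467.1, 73.3, 174.0]
ee_rot: [180.0, -0.2, -26.3]
force: [0.6, -0.1, -1.1]
gripper_width: 35.8
```

```bash
python3 -m creep '1.5 2.5 0 0 0 0.107 1;1.5 2.5 0 0 0 0.107 1;1.5 2.5 0 0 0 0.107 1;1.0 2.5 0 0 0 0.107 1;0 0 0 0 0 0.04 1;0 0 0 0 0 0 1' 30
python3 - <<'E'
from h import *
w=grab("wrist","w3.png");t=grab("top","t3.png",(150,150,310,300),4);print(monitor.state()["ee_pos"],monitor.state()["ee_rot"])
E
```

```text
time_s: 6.57
ee_pos: [520.5, 186.9, 170.3]
ee_rot: [179.9, 0.1, 2.7]
force: [0.1, 0.7, -1.9]
gripper_width: 36.0
[520.27889635 185.94947961 170.51574649] [1.79951822e+02 1.32100802e-01 2.47744184e+00]
```

View pics/w3.png

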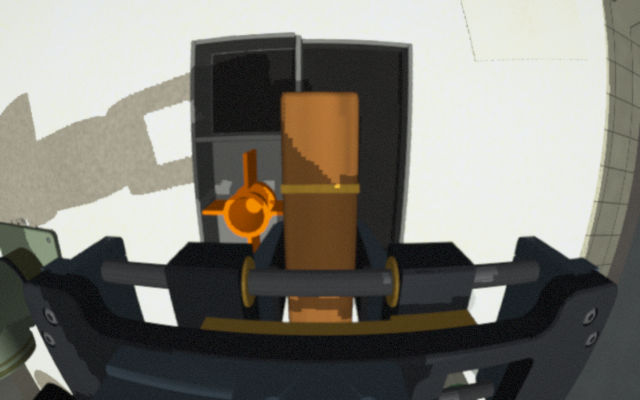

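View pics/t3.png

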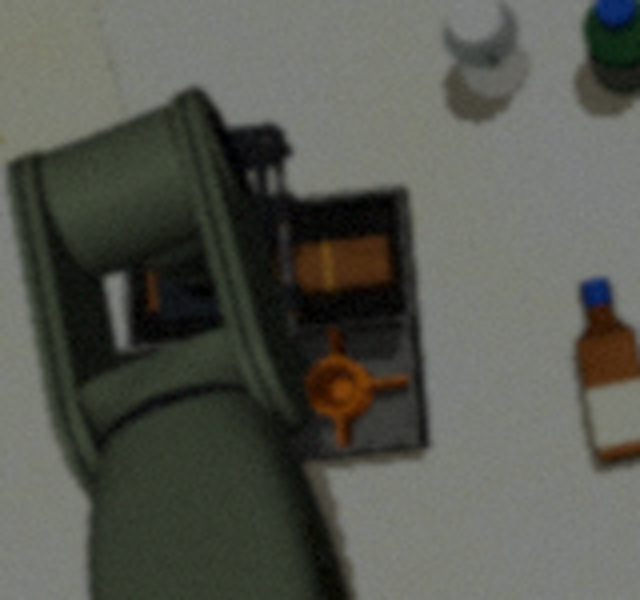

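The wrist view shows the caddy with its corners at (192,43) and (411,45). The orange rim is at (250,213), and the case sits over the divider about 30 mm short of the trough's middle.

Run:
```python
from h import *
w=grab("wrist","w3c.png",(180,20,440,260),3);print(monitor.state()["ee_pos"],monitor.state()["ee_rot"])
for n,uv,z in(("near+y corner",(192,42.5),55),("mid wall",(299,36),50),("far+y corner",(411.5,44.5),30),("far wall low",(405,240),30),("near wall low",(198,240),55),("socket",(250,213),57)):
    print(n,onz(w,uv,z,True))
```

```text
[520.21091004 185.36290135 170.79812268] [1.79939848e+02 1.18909034e-01 2.44295017e+00]
near+y corner [389. 338.  55.]
mid wall [493.4 341.3  50. ]
far+y corner [606.4 347.   30. ]
far wall low [616.6 136.4  30. ]
near wall low [392.7 135.9  55. ]
socket [451.6 169.4  57. ]
```

View pics/w3c.png

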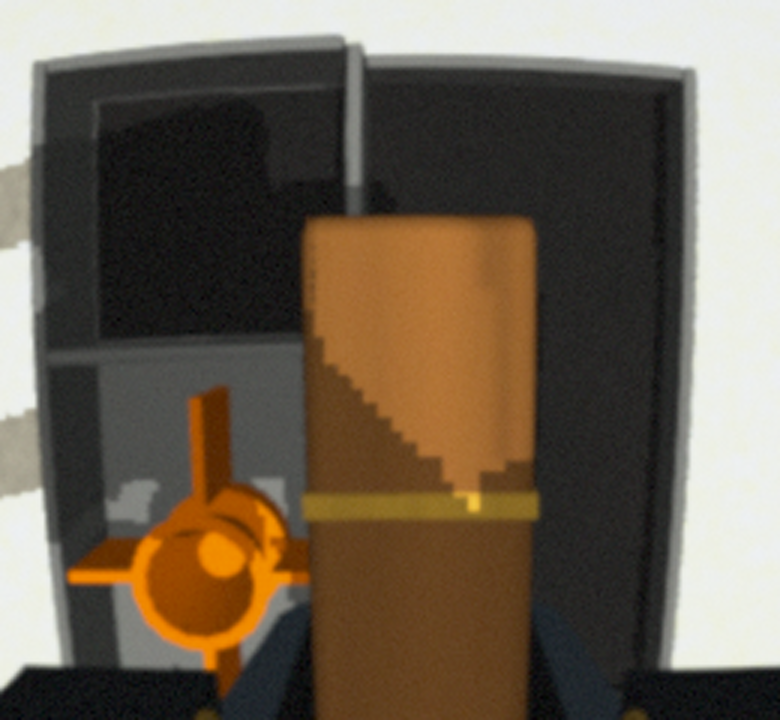

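```bash
python3 -m creep '1.7 2.0 0 0 0 0 1;1.6 1.9 -1 0 0 0 1;0 0 -3.5 0 0 0 1;0 0 -3.0 0 0 0 1;0 0 -2 0 0 0 1;0 0 0 0 0 0 1;0 0 0 0 0 0 1' 30
```

```text
time_s: 7.3
ee_pos: [553.9, 218.7, 75.6]
ee_rot: [179.9, -0.1, 1.5]
force: [0.0, 0.6, -2.3]
gripper_width: 35.9
```

```bash
python3 -m creep '0 0.4 -2.5 0 0 0.01 1;0 0 -2 0 0 0 1;0 0 -1 0 0 0 1;0 0 0 0 0 0 1' 30
```

```text
time_s: 7.63
ee_pos: [557.7, 221.4, 25.8]
ee_rot: [-179.9, -0.7, 1.8]
force: [-0.7, -0.6, -2.7]
gripper_width: 36.2
```

```bash
python3 -m creep '-0.2 0.2 -0.8 0 0.012 0 1;0 0 -0.4 0 0 0 1;0 0 0 0 0 0 1' 30
```

```text
time_s: 7.88
ee_pos: [558.1, 223.8, 17.0]
ee_rot: [-179.8, -0.3, 1.7]
force: [-0.8, 0.8, -2.0]
gripper_width: 35.8
```

```bash
python3 -m creep '-0.2 0 -0.4 0 0 0 1;0 0 -0.3 0 0 0 1;0 0 0 0 0 0 1' 30
```

```text
time_s: 8.13
ee_pos: [557.4, 224.3, 11.4]
ee_rot: [-179.7, -0.5, 1.7]
force: [0.7, 0.3, -1.7]
gripper_width: 35.7
```

```bash
python3 -m creep '0 0 -0.2 0 0 0 1;0 0 -0.2 0 0 0 1;0 0 0 0 0 0 1' 30
```

```text
time_s: 8.38
ee_pos: [557.8, 224.5, 11.2]
ee_rot: [-179.7, -0.6, 1.8]
force: [0.0, -1.1, -2.1]
gripper_width: 36.1
```

```bash
python3 -m creep '0 0 -0.4 0 0 0 1;0 0 0 0 0 0 1' 30
```

```text
time_s: 8.55
ee_pos: [559.2, 225.0, 11.2]
ee_rot: [-179.6, -0.8, 1.8]
force: [-0.5, 0.3, -2.7]
gripper_width: 35.7
```

```bash
python3 -m creep '0 0 0 0 0 0 -0.3;0 0 0 0 0 0 -0.3;0 0 0 0 0 0 -0.3;0 0 0 0 0 0 -0.3;0 0 0 0 0 0 -0.3' 30
python3 - <<'E'
from h import *
w=grab("wrist","w4.png")
E
```

```text
time_s: 8.97
ee_pos: [560.7, 225.6, 11.8]
ee_rot: [-179.5, -1.0, 1.8]
force: [0.3, -0.3, 0.4]
gripper_width: 59.3
```

View pics/w4.png

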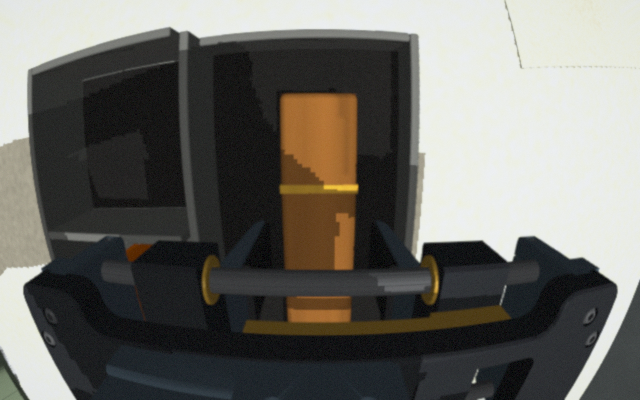

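The case lies flat in the trough at (318,190), clear of the walls. Next I lift off and go to the funnel.

```bash
python3 -m creep '-0.1 0 2 0 0.012 0 -0.3;0 0 3.5 0 0 0 -0.4;0 0 4 0 0 0 -0.8;0 0 4 0 0 0 -1;0 0 4 0 0 0 -1;-0.6 -3.9 1 0 0 0 -1;-0.6 -3.9 1 0 0 0 -1;-0.6 -3.9 1 0 0 0 -1;-0.6 -3.9 0 0 0 0 -1;-0.6 -3.9 0 0 0 0 -1;-0.6 -3.9 0 0 0 0 -1;-0.6 -3.9 0 0 0 0 -1'
```

```text
time_s: 10.02
ee_pos: [513.3, -51.1, 224.0]
ee_rot: [-179.6, -0.4, 2.6]
force: [0.4, -0.6, 0.3]
gripper_width: 91.2
```

```bash
python3 -m creep '-0.5 -3.5 0 0 0 0 -1;-0.5 -3.5 0 0 0 0 -1;-0.5 -3.5 0 0 0 0 -1;0 0 0 0 0 0 -1;0 0 0 0 0 0 -1'
python3 - <<'E'
from h import *
w=grab("wrist","w5.png");print(monitor.state()["ee_pos"],monitor.state()["ee_rot"])
E
```

```text
time_s: 10.43
ee_pos: [494.4, -168.5, 223.8]
ee_rot: [-179.8, -0.4, 2.1]
force: [-0.6, 0.4, -0.4]
gripper_width: 91.1
[ 494.4962661  -168.33698354  223.7033025 ] [-179.81858742   -0.3461853     2.13178603]
```

View pics/w5.png

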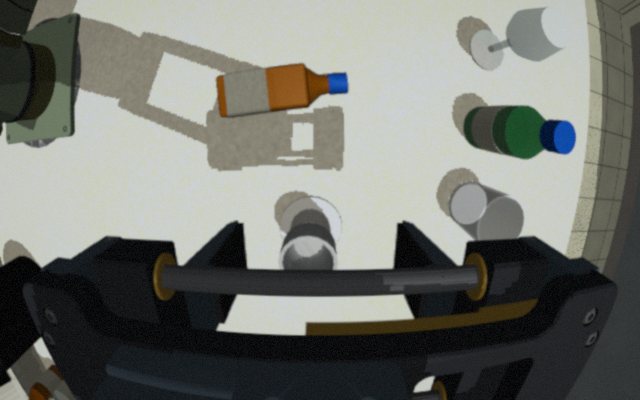

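The wrist view shows the funnel mouth at about (308,258) and the white foot around (312,225), between the open fingers in column. The bottle is at (275,90), base at (220,98) and cap at (345,83).

Run:
```python
from h import *
w=grab("wrist","w5c.png",(200,50,360,280),2.6);print(monitor.state()["ee_pos"])
# rim left/right & fitted circle
for n,uv,z in(("rimL",(280,255),115),("rimR",(336,255),115),("footTop",(312,196),3),("footR",(342,220),3)): print(n,onz(w,uv,z,True))
for n,uv,z in(("base a",(217,79),50),("base b",(223,117),50),("sh a",(305,64),50),("sh b",(311,107),50),("cap",(348,82.5),25)): print(n,onz(w,uv,z,True))
t=grab("top");
for n in("top","wrist"):
  for q in("funnel_center","bottle_center"):
    for m in models.mark_of(n,q)[:2]: print(n,q,m["confidence"],m["at"],onz(t if n=="top" else w,m["at"],65 if q[0]=="f" else 25,n=="wrist"))
```

```text
[ 494.73542964 -167.17751448  223.78110555]
rimL [ 456.9 -225.1  115. ]
rimR [ 512.7 -223.   115. ]
footTop [ 486.  -191.2    3. ]
footR [ 527.1 -222.9    3. ]
base a [373.9 -45.9  50. ]
base b [382.3 -90.3  50. ]
sh a [473.8 -30.2  50. ]
sh b [482.1 -78.7  50. ]
cap [524.1 -46.1  25. ]
top funnel_center 0.6 [355.5, 221.8] [ 495.8 -234.1   65. ]
top bottle_center 0.4 [302.5, 240.1] [453.9 -55.9  25. ]
wrist funnel_center 0.78 [309.1, 245.7] [ 485.  -235.1   65. ]
wrist funnel_center 0.27 [483.8, 216.2] [ 700.1 -193.5   65. ]
wrist bottle_center 0.66 [283.2, 87.6] [447.9 -54.8  25. ]
```

View pics/w5c.png

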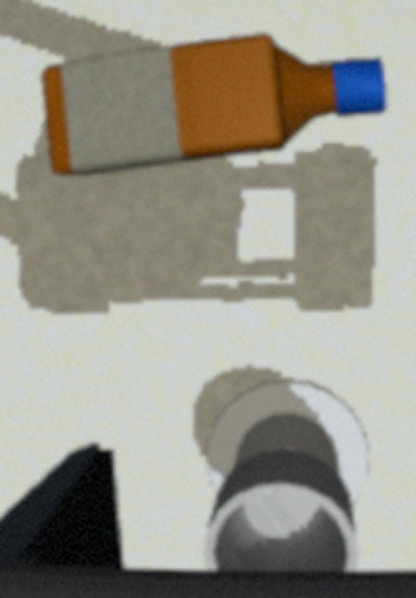

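```bash
python3 -m creep '-0.5 -3.2 0 0 0 0 -1;-0.4 -3.2 -1 0 0 0 -1;0 0 -2 0 0 0 -1;0 0 -2 0 0 0 -1;0 0 0 0 0 0 -1;0 0 0 0 0 0 -1'
```

```text
time_s: 11.28
ee_pos: [489.1, -227.7, 174.4]
ee_rot: [-179.9, -0.7, 3.0]
force: [0.9, -0.1, 1.4]
gripper_width: 91.2
```

```bash
python3 -m creep '-0.4 -0.6 -2.5 0 0.012 -0.02 -1;0 0 -2.5 0 0 0 -1;0 0 -1.5 0 0 0 -1;0 0 0 0 0 0 -1;0 0 0 0 0 0 -1'
```

```text
time_s: 11.7
ee_pos: [489.9, -232.1, 113.9]
ee_rot: [179.9, -0.5, 2.1]
force: [0.5, 0.1, 0.5]
gripper_width: 91.1
```

```bash
python3 -m creep '-0.6 -0.1 -1.5 0 0.008 0 -1;-0.1 0 -1.0 0 0 0 -1;-0.1 0 -0.5 0 0 0 -1;0 0 0 0 0 0 -1'
python3 - <<'E'
from h import *
w=grab("wrist","w6.png",(220,150,420,400),3); s=grab("side","s6.png",(220,130,340,250),5);print(monitor.state()["ee_pos"])
E
```

```text
time_s: 12.03
ee_pos: [486.3, -233.4, 88.9]
ee_rot: [179.6, -0.6, 2.3]
force: [-0.9, 0.5, -0.2]
gripper_width: 91.1
[ 487.03143795 -233.80197119   89.6621401 ]
```

View pics/s6.png

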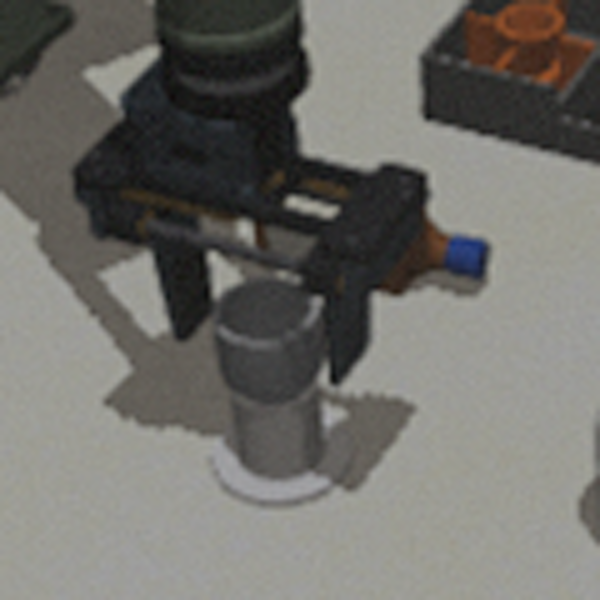

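View pics/w6.png

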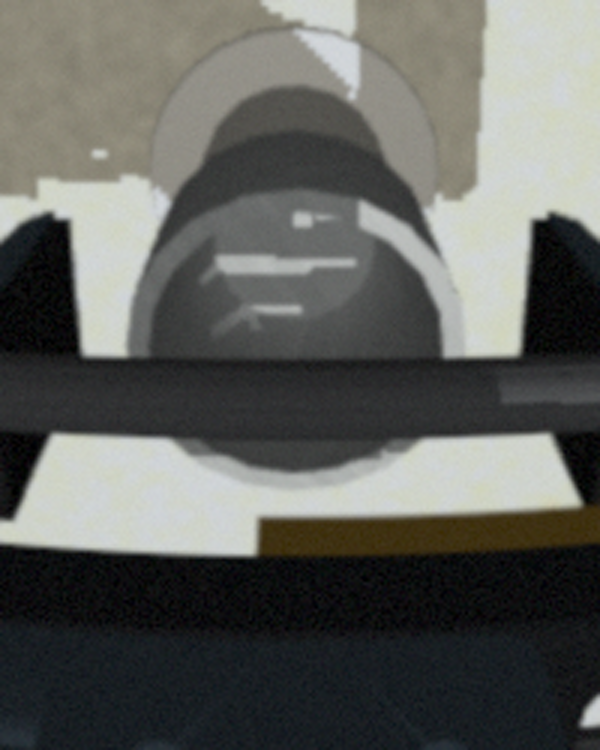

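The funnel collar is centred between the fingers, with its rim spanning (263–375, 213–312). I'll check the y centring numerically.

Run:
```python
from h import *
w=grab("wrist");st=monitor.state()
a=onz(w,(319,213.5),115,True);b=onz(w,(319,312),115,True);l=onz(w,(263.3,262),115,True);r=onz(w,(375,262),115,True);print(a,b,l,r,(a+b)/2,(l+r)/2,st["ee_pos"])
```

```text
[ 484.5 -204.1  115. ] [ 486.7 -263.2  115. ] [ 456.1 -232.2  115. ] [ 515.3 -230.3  115. ] [ 485.6  -233.65  115.  ] [ 485.7  -231.25  115.  ] [ 487.05533774 -233.87502539   89.70222196]
```

```bash
python3 -m creep '-0.2 0 -0.9 0.007 0.012 0 -1;0 0 -0.3 0 0 0 -1;0 0 0 0 0 0 1;0 0 0 0 0 0 1;0 0 0 0 0 0 1;0 0 0 0 0 0 1;0 0 0 0 0 0 1;0 0 0 0 0 0 1;0 0 0 0 0 0 1' 40
```

```text
time_s: 12.93
ee_pos: [485.5, -234.5, 78.0]
ee_rot: [180.0, -0.1, 2.3]
force: [0.1, -0.2, -0.1]
gripper_width: 59.4
```

```bash
python3 -m creep '0 0 1.5 0 0 0 1;0 0 2.5 0 0 0 1;0 0 3 0 0 0 1;0 0 3 0 0 0 1;0 1.5 3 0 0 0 1;-0.3 3.8 0 0 0 0 1;-0.3 3.8 0 0 0 0 1;-0.3 3.8 0 0 0 0 1;-0.3 3.8 0 0 0 0 1;-0.3 3.8 0 0 0 0 1;-0.3 3.8 0 0 0 0 1;-0.3 3.8 0 0 0 0 1' 40
```

```text
time_s: 13.93
ee_pos: [461.9, 51.9, 212.1]
ee_rot: [-180.0, -0.3, 1.4]
force: [1.6, 0.4, -1.1]
gripper_width: 59.5
```

```bash
python3 -m creep '-0.2 3 0 0 0 0 1;-0.2 2 0 0 0 0 1;0 0 0 0 0 0 1;0 0 0 0 0 0 1' 40
python3 - <<'E'
from h import *
w=grab("wrist","w7.png"); s=grab("side","s7.png",(280,80,400,180),6);print(monitor.state()["ee_pos"],monitor.state()["ee_rot"])
E
```

```text
time_s: 14.27
ee_pos: [455.1, 111.6, 211.7]
ee_rot: [-179.8, -0.3, 2.0]
force: [0.6, -0.7, -1.1]
gripper_width: 59.5
[455.37676676 110.54682943 211.7015882 ] [-179.75545786   -0.25700926    1.83490074]
```

View pics/w7.png

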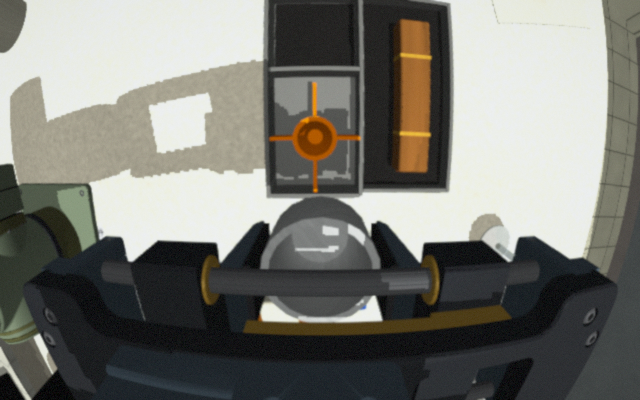

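View pics/s7.png

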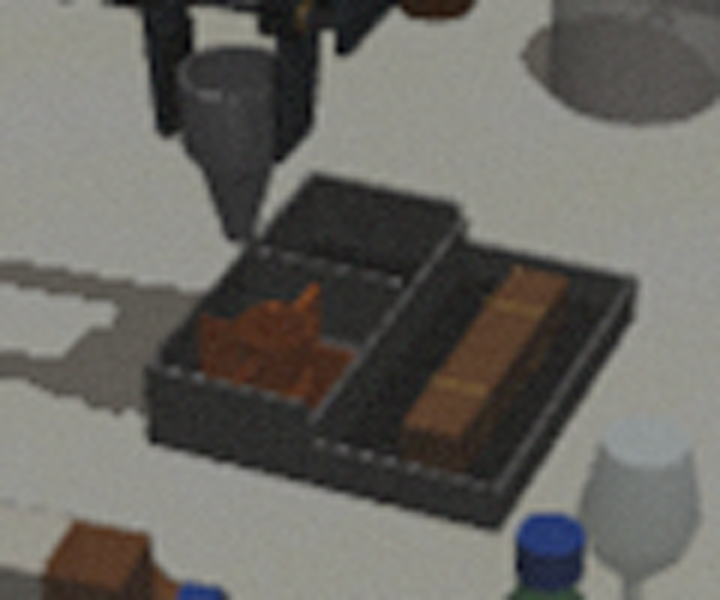

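The wrist view shows the whole caddy: orange rim at (314,138), case in the trough at (412,95), and the funnel held upright. Next I fit the rim and the corners.

Run:
```python
from h import *
w=grab("wrist","w7c.png",(255,0,465,200),3.7);st=monitor.state();print(st["ee_pos"],st["ee_rot"])
im=w["img"].astype(int);m=((im[:,:,0]>140)&(im[:,:,0]-im[:,:,2]>90)).astype(np.uint8);m[:, 365:]=0;m[200:]=0
m=cv2.morphologyEx(cv2.morphologyEx(m,cv2.MORPH_CLOSE,np.ones((15,15))),cv2.MORPH_OPEN,cv2.getStructuringElement(cv2.MORPH_ELLIPSE,(21,21)))
c=max(cv2.findContours(m,0,2)[0],key=cv2.contourArea);e=cv2.fitEllipse(c);print(e,onz(w,e[0],57,True))
for n,uv,z in(("far-y",(448,188.5),30),("near-y",(267.5,195),55),("mid-y",(362,189),45)):print(n,onz(w,uv,z,True))
```

```text
[455.50592097 110.07333208 211.76362516] [-179.76468597   -0.26421376    1.78259338]
((313.9458312988281, 136.80062866210938), (43.473541259765625, 43.78736877441406), 147.2838897705078) [447.6 168.2  57. ]
far-y [615.  112.7  30. ]
near-y [398.1 103.5  55. ]
mid-y [503.2 111.1  45. ]
```

View pics/w7c.png

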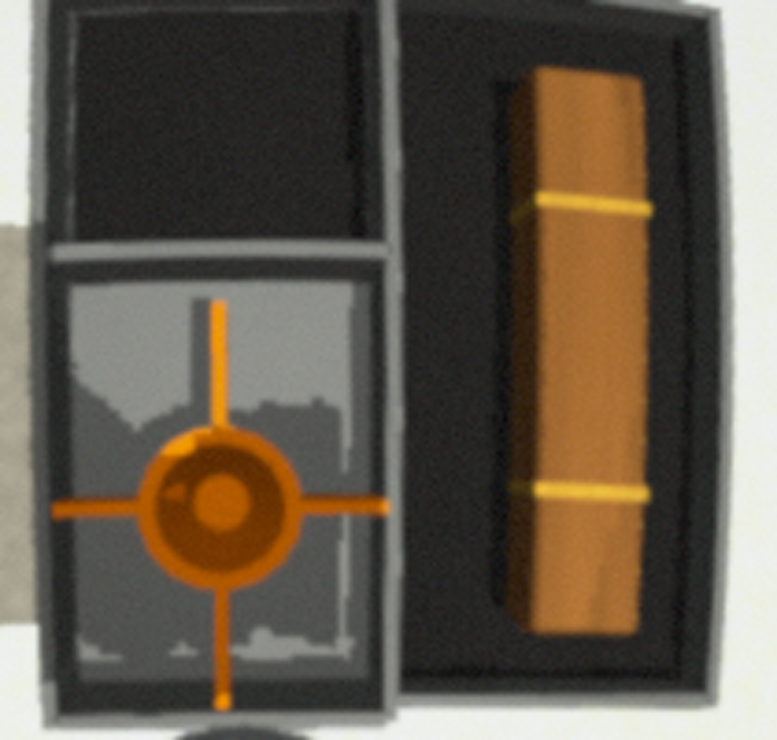

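```bash
python3 -m creep '-0.4 2.5 -1.5 0 0 0 1;-0.3 2.2 -1.5 0 0 0 1;0 0.5 -1.5 0 0.005 0.005 1;0 0 0 0 0 0 1;0 0 0 0 0 0 1' 40
python3 - <<'E'
from h import *
w=grab("wrist","w8.png"); s=grab("side","s8.png",(280,80,400,180),6);print(monitor.state()["ee_pos"],monitor.state()["ee_rot"])
E
```

```text
time_s: 14.83
ee_pos: [451.2, 157.5, 166.5]
ee_rot: [-179.8, -0.2, 1.4]
force: [0.1, -1.1, -0.4]
gripper_width: 59.7
[451.26548436 157.37210379 166.87280661] [-179.83451142   -0.25224559    1.39856028]
```

View pics/w8.png

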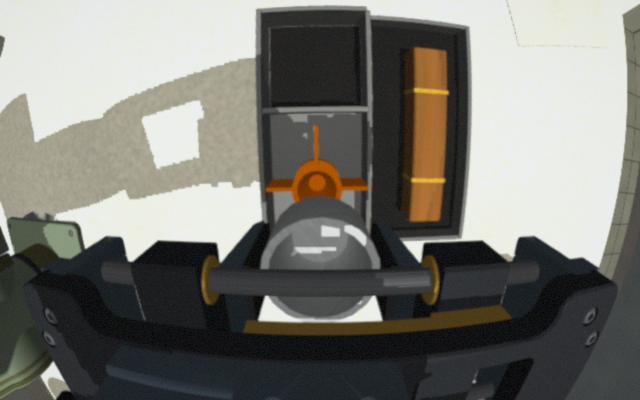

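View pics/s8.png

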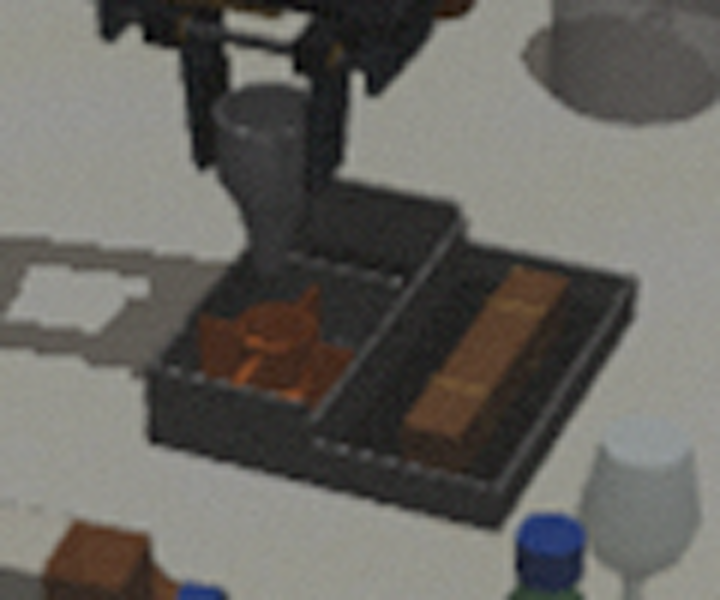

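Run:
```python
from h import *
w=grab("wrist","w8c.png",(250,110,390,210),5);s=grab("side","s8c.png",(310,110,345,155),13);st=monitor.state();print(st["ee_pos"],st["ee_rot"])
tip=st["ee_pos"]-[0,0,63];print("side tip pred",proj(s,tip),"socket pred",proj(s,[448,168,57]),proj(s,[452,172,57]))
print("wrist socket pred",proj(w,[448,168,57],True),proj(w,[470.5,168,57],True),proj(w,[425.5,168,57],True),proj(w,[448,190.5,57],True))
print(onz(s,(325.3,135.8),57))
```

```text
[451.57219644 157.7160437  167.34509301] [-179.79936263   -0.32934134    1.40386176]
side tip pred [[324.19985518 123.5145869 ]] socket pred [[324.79817106 133.49327307]] [[326.33082801 133.19100835]]
wrist socket pred [[316.62280634 189.87156649]] [[340.69729796 190.41269364]] [[292.54745277 189.38380137]] [[317.14359502 165.98787807]]
[456.  155.8  57. ]
```

View pics/w8c.png

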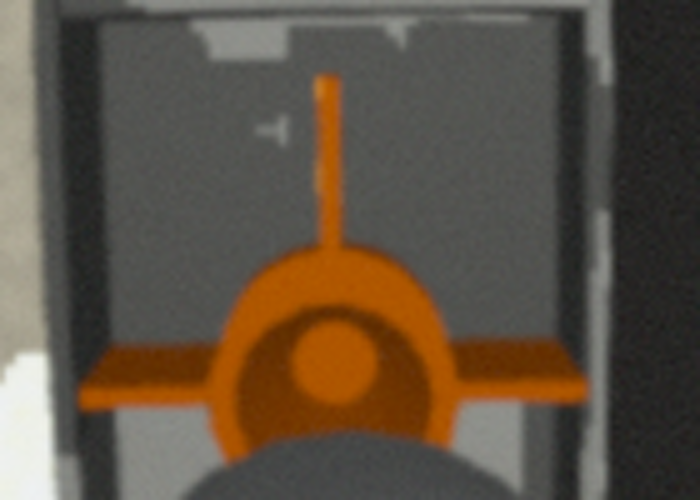

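View pics/s8c.png

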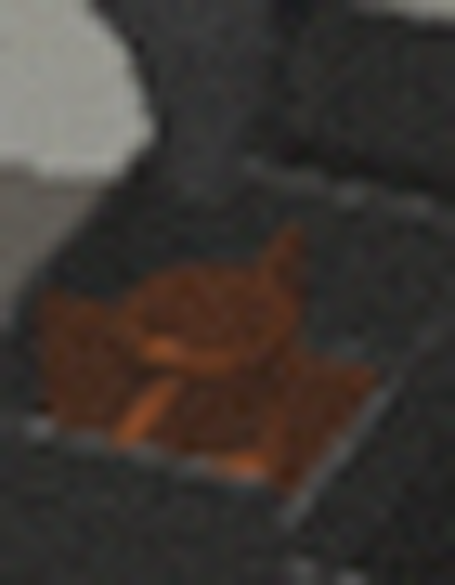

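```bash
python3 -m creep '-0.4 1.0 -1.0 0 0.005 0.01 1;0 0 -1 0 0 0 1;0 0 -0.5 0 0 0 1;0 0 0 0 0 0 1;0 0 0 0 0 0 1' 40
```

```text
time_s: 15.45
ee_pos: [448.4, 168.6, 142.7]
ee_rot: [-179.7, -0.3, 1.9]
force: [0.1, -0.0, -1.7]
gripper_width: 59.2
```

```bash
python3 -m creep '-0.1 -0.1 -1.5 -0.005 0.005 0 1;0 0 -1 0 0 0 1;0 0 -0.5 0 0 0 1;0 0 0 0 0 0 1;0 0 0 0 0 0 1' 40
python3 - <<'E'
from h import *
w=grab("wrist","w9.png",(220,130,420,330),3.5); s=grab("side","s9.png",(300,90,360,150),10);print(monitor.state()["ee_pos"],monitor.state()["ee_rot"])
E
```

```text
time_s: 15.87
ee_pos: [448.7, 168.6, 113.5]
ee_rot: [-179.8, -0.2, 1.9]
force: [0.6, -0.1, -2.7]
gripper_width: 59.6
[448.90429846 168.64311376 113.78336277] [-179.83666802   -0.23542401    1.87753618]
```

View pics/s9.png

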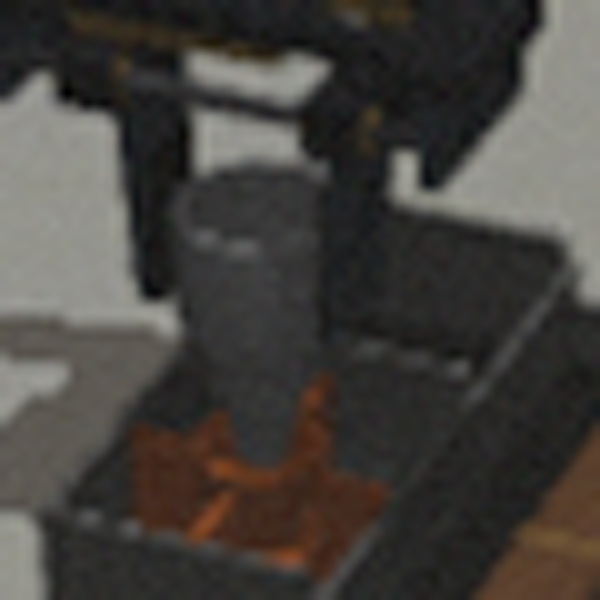

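View pics/w9.png

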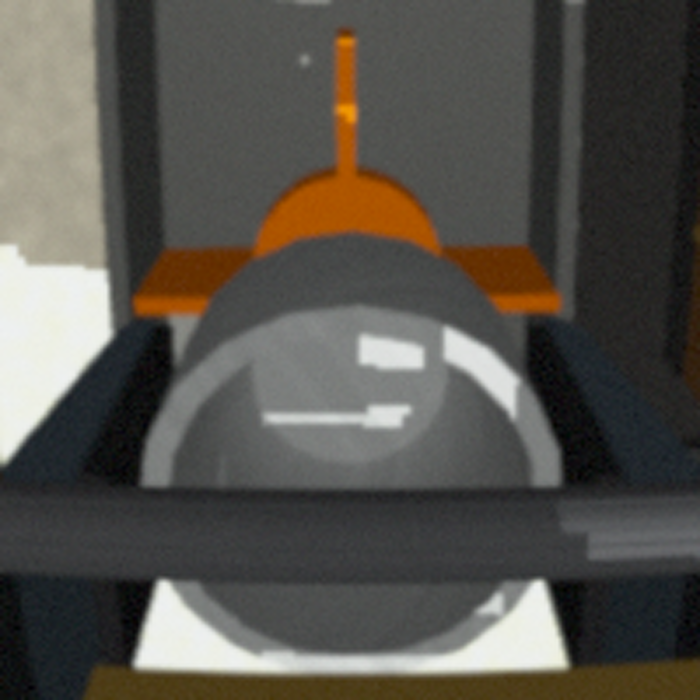

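The funnel tip has entered the orange rim and looks centred. I'll lower it further.

```bash
python3 -m creep '-0.1 -0.1 -1.2 0 0.004 0 1;0 0 -0.6 0 0 0 1;0 0 -0.4 0 0 0 1;0 0 0 0 0 0 1' 40
```

```text
time_s: 16.3
ee_pos: [449.7, 168.3, 93.4]
ee_rot: [-179.7, -0.3, 1.9]
force: [-0.1, -0.8, -1.7]
gripper_width: 59.4
```

```bash
python3 -m creep '-0.2 -0.1 -0.5 -0.005 0.005 0 1;-0.1 0 -0.4 0 0 0 1;0 0 -0.2 0 0 0 1;0 0 0 0 0 0 1' 45
```

```text
time_s: 16.63
ee_pos: [448.3, 167.0, 82.8]
ee_rot: [179.9, -0.2, 1.9]
force: [0.1, -0.6, -1.3]
gripper_width: 59.3
```

```bash
python3 -m creep '0 0 -0.3 0 0 0 1;0 0 -0.3 0 0 0 1' 55
```

```text
time_s: 16.8
ee_pos: [448.4, 166.5, 80.0]
ee_rot: [179.9, -0.2, 2.0]
force: [-10.4, -4.4, 43.7]
gripper_width: 59.7
```

```bash
python3 -m creep '-0.1 -0.05 -0.02 0 0 0 1' 55
```

```text
time_s: 16.88
ee_pos: [448.1, 166.3, 80.7]
ee_rot: [179.9, -0.4, 1.9]
force: [2.5, -0.2, -3.3]
gripper_width: 59.3
```

```bash
python3 -m creep '0 0 -0.18 0 0 0 1;0 0 -0.18 0 0 0 1' 55
```

```text
time_s: 17.05
ee_pos: [448.3, 166.4, 80.3]
ee_rot: [180.0, -0.4, 1.9]
force: [-5.8, -2.6, 21.8]
gripper_width: 59.3
```

```bash
python3 -m creep '0 0 -0.18 0 0 0 1;0 0 -0.18 0 0 0 1;0 0 -0.18 0 0 0 1;0 0 -0.18 0 0 0 1' 55
```

```text
time_s: 17.38
ee_pos: [448.2, 166.4, 80.3]
ee_rot: [-180.0, -0.5, 1.9]
force: [-4.6, -2.9, 16.4]
gripper_width: 59.3
```

```bash
python3 -m creep '0 0 -0.18 0 0 0 1' 55;python3 -m creep '0 0 -0.18 0 0 0 1';python3 -m creep '0 0 -0.18 0 0 0 1'
```

```text
time_s: 17.47
ee_pos: [448.2, 166.4, 80.3]
ee_rot: [-180.0, -0.6, 1.9]
force: [-4.7, -3.0, 17.0]
gripper_width: 59.3
time_s: 17.55
ee_pos: [448.1, 166.4, 80.3]
ee_rot: [-180.0, -0.6, 1.9]
force: [-3.9, -2.9, 17.0]
gripper_width: 59.3
time_s: 17.63
ee_pos: [448.1, 166.4, 80.3]
ee_rot: [-180.0, -0.6, 1.9]
force: [-3.9, -2.9, 17.3]
gripper_width: 59.1
```

The press held at about 17 N for more than 0.5 s, at the home height (funnel centre about 67.3 mm). Now I release.

```bash
python3 -m creep '0 0 0 0 0 0 1;0 0 0 0 0 0 -1;0 0 0 0 0 0 -1;0 0 0 0 0 0 -1;0 0 0 0 0 0 -1;0 0 0 0 0 0 -1;0 0 0 0 0 0 -1'
python3 - <<'E'
from h import *
w=grab("wrist","w10.png",(200,100,440,340),2.5); s=grab("side","s10.png",(300,90,360,150),10);st=monitor.state();print(st["ee_pos"])
a=None
E
```

```text
time_s: 18.22
ee_pos: [447.9, 167.3, 79.4]
ee_rot: [-179.9, -0.6, 1.9]
force: [0.2, 0.2, -0.2]
gripper_width: 91.0
[447.88183006 167.21223173  79.43974976]
```

View pics/w10.png

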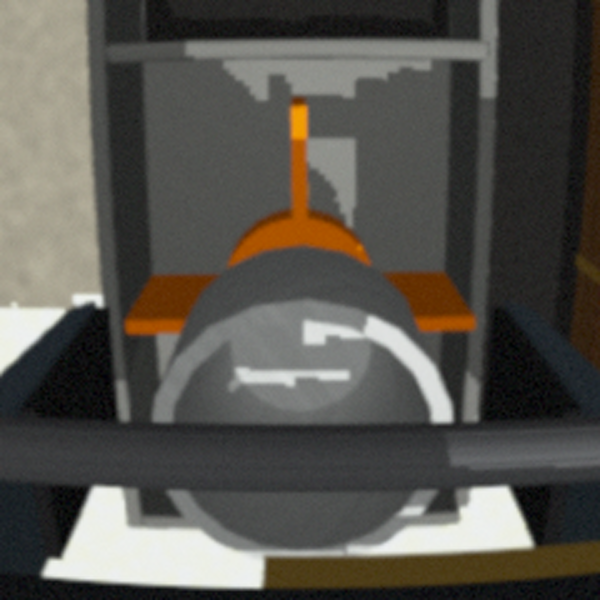

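View pics/s10.png

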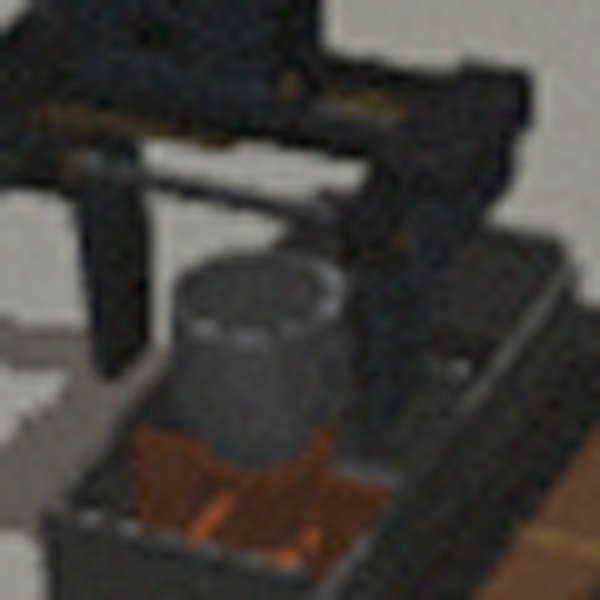

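The funnel stands upright and seated in the socket, with the fingers open around it. Now the bottle.

```bash
python3 -m creep '0 0 1.5 0 0 0 -1;0 0 3 0 0 0 -1;0 0 4 0 0 0 -1;0 0 4 0 0 0 -1;0 0 2.5 0 0 0 -1;0 -2 1 0 0 -0.113 -1;0 -2 0 0 0 -0.113 -1;0 -2 0 0 0 -0.113 -1;0 -2 0 0 0 -0.113 -1;0 -2 0 0 0 -0.113 -1;0 -2 0 0 0 -0.113 -1;0 -2 0 0 0 -0.113 -1'
python3 - <<'E'
from h import *
st=monitor.state();print(st["qpos"].round(2),st["ee_pos"].round(1),st["ee_rot"].round(1))
E
```

```text
time_s: 19.32
ee_pos: [445.2, 24.3, 248.1]
ee_rot: [-179.5, -0.6, -45.1]
force: [0.9, -0.8, 0.3]
gripper_width: 91.3
[ 1.7200e+00  4.8700e+00  1.0217e+02 -9.0000e-02  7.2240e+01  4.6880e+01] [445.2  24.3 248.1] [-179.5   -0.6  -45.1]
```

```bash
python3 -m creep '0.5 -1.3 0 0 0 -0.112 -1;0.5 -1.3 0 0 0 -0.112 -1;0.5 -1.3 0 0 0 -0.112 -1;0.5 -1.2 0 0 0 -0.112 -1;0.5 -1 0 0 0 -0.112 -1;0.5 -1 0 0 0 -0.1 -1;0.5 0 -0.5 -0.014 0.108 0 -1;0.5 0 -1 -0.014 0.108 0 -1;0.5 0 -1.5 -0.014 0.108 0 -1;0.2 0 -1.5 -0.014 0.108 0 -1;0 0 -1 -0.012 0.08 0 -1;0 0 0 0 0 0 -1'
python3 - <<'E'
from h import *
w=grab("wrist","w11.png")
st=monitor.state();print(st["qpos"].round(2),st["ee_pos"].round(1),st["ee_rot"].round(1))
print(R.from_euler("xyz",st["ee_rot"],degrees=True).as_matrix().round(3))
E
```

```text
time_s: 20.32
ee_pos: [492.4, -55.8, 193.1]
ee_rot: [150.0, -2.3, -84.9]
force: [0.0, 0.0, -0.6]
gripper_width: 91.4
[-3.57 28.12 83.43 -6.32 97.66 82.78] [492.  -55.9 194.6] [150.2  -2.3 -85. ]
[[ 0.088 -0.866 -0.492]
 [-0.995 -0.056 -0.079]
 [ 0.04   0.496 -0.867]]
```

View pics/w11.png

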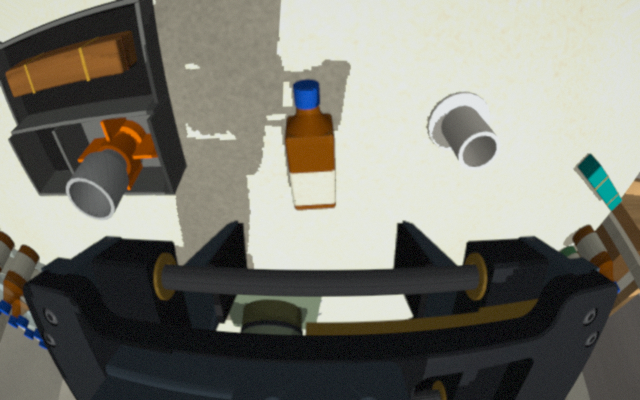

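The wrist view shows the amber bottle at (310,150), cap up-image at (306,95) and base at (316,207). It is lined up between the fingers but left of the centre column.

```bash
cat >> h.py <<'E'
def tgt(x,zd):
    x=np.array(x,float);zd=np.array(zd,float);zd/=np.linalg.norm(zd);x-=zd*(x@zd);x/=np.linalg.norm(x);return R.from_matrix(np.c_[x,np.cross(zd,x),zd])
def delta(pos,Rt):
    st=monitor.state();Rc=R.from_euler("xyz",st["ee_rot"],degrees=True)
    print("d cm",((np.array(pos)-st["ee_pos"])/10).round(2),"rot",(Rt*Rc.inv()).as_rotvec().round(3),"at",st["ee_pos"].round(1),"q",st["qpos"].round(1))
E
python3 - <<'E'
from h import *
w=grab("wrist","w11c.png",(270,70,350,220),4)
for n,uv,z in(("b1",(296,209),50),("b2",(336,206.5),50),("s1",(287,147),50),("s2",(334,146),50),("cap",(306,81),25)):print(n,onz(w,uv,z,True))
yb=np.radians(7.5);u=np.array([np.cos(yb),np.sin(yb),0]);a=np.radians(30)
zd=-np.sin(a)*u-[0,0,np.cos(a)];delta(np.array([453,-57,32])+19*zd-80*zd,tgt([np.sin(yb),-np.cos(yb),0],zd))
E
```

```text
b1 [373.1 -43.3  50. ]
b2 [379.6 -90.7  50. ]
s1 [462.2 -31.1  50. ]
s2 [466. -78.  50.]
cap [524.  -46.4  25. ]
d cm [ -0.82   0.31 -11.16] rot [0.04  0.012 0.043] at [491.5 -56.1 196.5] q [-3.6 27.9 83.4 -6.3 97.7 82.8]
```

View pics/w11c.png

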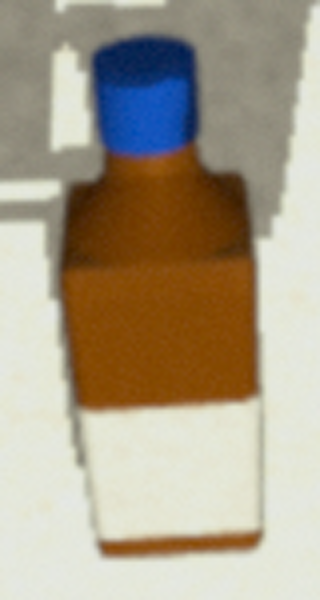

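```bash
python3 -m creep '-0.4 0.2 -2.5 0.04 0.012 0.043 -1;-0.3 0.1 -3 0 0 0 -1;0 0 -2.5 0 0 0 -1;0 0 -1.5 0 0 0 -1;0 0 0 0 0 0 -1;0 0 0 0 0 0 -1' 40
python3 - <<'E'
from h import *
yb=np.radians(7.5);u=np.array([np.cos(yb),np.sin(yb),0]);a=np.radians(30)
zd=-np.sin(a)*u-[0,0,np.cos(a)];print(zd*8);delta(np.array([453,-57,32])+19*zd-80*zd,tgt([np.sin(yb),-np.cos(yb),0],zd))
E
```

```text
time_s: 20.92
ee_pos: [484.0, -54.0, 110.4]
ee_rot: [151.7, -0.1, -82.5]
force: [0.3, 0.6, 1.1]
gripper_width: 90.9
[-3.96577945 -0.52210477 -6.92820323]
d cm [-0.07  0.09 -2.56] rot [-0.002  0.029 -0.   ] at [484.  -54.  110.4] q [-3.9 30.8 91.4 -5.5 85.7 80.4]
```

```bash
python3 -m creep '-0.8 0 -2.6 0 0.03 0 -1;-1.2 -0.1 -2 0 0 0 -1;-0.8 -0.1 -1.4 0 0 0 -1;-0.2 0 -0.4 0 0 0 -1;0 0 0 0 0 0 -1' 40
python3 - <<'E'
from h import *
w=grab("wrist","w12.png");s=grab("side","s12.png",(230,100,350,220),5)
yb=np.radians(7.5);u=np.array([np.cos(yb),np.sin(yb),0]);a=np.radians(30)
zd=-np.sin(a)*u-[0,0,np.cos(a)];delta(np.array([453,-57,32])+19*zd,tgt([np.sin(yb),-np.cos(yb),0],zd))
E
```

```text
time_s: 21.33
ee_pos: [458.0, -57.0, 56.1]
ee_rot: [151.4, -0.2, -82.6]
force: [0.6, 0.2, -0.8]
gripper_width: 91.2
d cm [-1.56 -0.12 -4.1 ] rot [0.    0.027 0.001] at [459.2 -57.1  56.5] q [-4.3 32.3 97.9 -5.9 77.7 81. ]
```

View pics/w12.png

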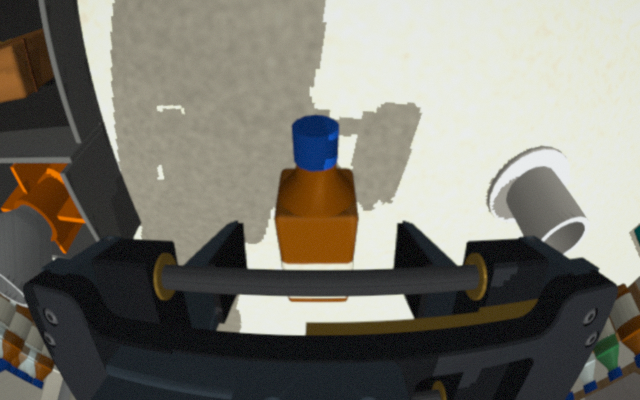

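View pics/s12.png

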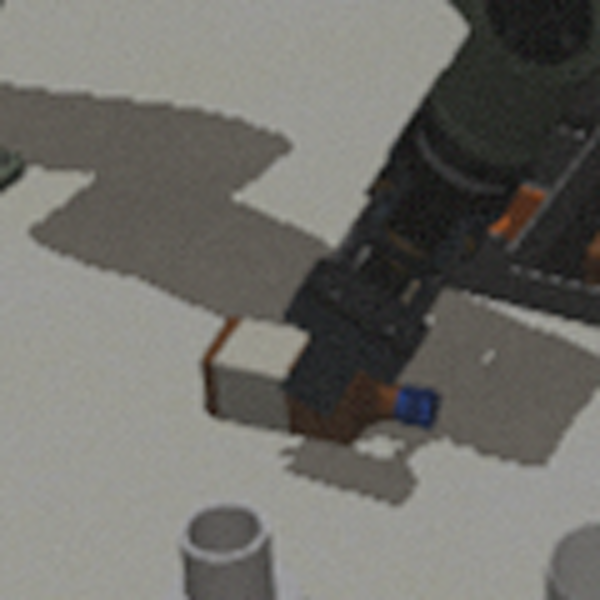

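The bottle sits centred between the fingers (wrist 276–356), with a straight descent remaining.

```bash
python3 -m creep '-1.0 -0.1 -1.8 0 0.03 0 -1;-0.6 0 -1.2 0 0 0 -1;-0.2 0 -0.6 0 0 0 -1;0 0 0 0 0 0 -1' 40
python3 - <<'E'
from h import *
yb=np.radians(7.5);u=np.array([np.cos(yb),np.sin(yb),0]);a=np.radians(30)
zd=-np.sin(a)*u-[0,0,np.cos(a)];delta(np.array([453,-57,32])+19*zd,tgt([np.sin(yb),-np.cos(yb),0],zd))
E
```

```text
time_s: 21.77
ee_pos: [444.6, -58.4, 21.5]
ee_rot: [150.3, -0.1, -82.5]
force: [-0.0, -0.3, 0.1]
gripper_width: 91.3
d cm [-0.1   0.02 -0.59] rot [0.001 0.006 0.001] at [444.6 -58.4  21.5] q [ -4.5  34.5 100.9  -6.2  73.8  81.4]
```

```bash
python3 -m creep '-0.2 0 -0.5 0 0.006 0 -1;0 0 -0.2 0 0 0 -1;0 0 0 0 0 0 1;0 0 0 0 0 0 1;0 0 0 0 0 0 1;0 0 0 0 0 0 1;0 0 0 0 0 0 1;0 0 0 0 0 0 1;0 0 0 0 0 0 1;0 0 0 0 0 0 1;0 0 0 0 0 0 1' 45
python3 - <<'E'
from h import *
yb=np.radians(7.5);u=np.array([np.cos(yb),np.sin(yb),0]);a=np.radians(30)
zd=-np.sin(a)*u-[0,0,np.cos(a)];delta(np.array([453,-57,32])+19*zd,tgt([np.sin(yb),-np.cos(yb),0],zd))
E
```

```text
time_s: 22.68
ee_pos: [445.0, -58.3, 14.6]
ee_rot: [150.2, -0.1, -82.5]
force: [0.8, 0.3, -0.4]
gripper_width: 49.9
d cm [-0.14  0.01  0.1 ] rot [0.001 0.003 0.001] at [445.  -58.3  14.6] q [ -4.5  35.2 101.   -6.2  73.2  81.5]
```

```bash
cat > kin.py <<'E'
import numpy as np
from scipy.optimize import least_squares
from scipy.spatial.transform import Rotation as R
D=[([-68.98,18.353,89.706,0,72.043,-1.14],[216.7,-532.06,213.1]),([1.72,4.87,102.17,-.09,72.24,46.88],[445.2,24.3,248.1]),([-3.57,28.12,83.43,-6.32,97.66,82.78],[492,-55.9,194.6]),([-4.5,35.2,101,-6.2,73.2,81.5],[445,-58.3,14.6]),([-3.9,30.8,91.4,-5.5,85.7,80.4],[484,-54,110.4]),([-4.3,32.3,97.9,-5.9,77.7,81],[459.2,-57.1,56.5])]
def fk(q,p):
    r0,z0,L1,L2,L3,_=p;q=np.radians(q);Rz=lambda a:R.from_euler("z",a);Ry=lambda a:R.from_euler("y",a)
    R1=Rz(q[0]);R2=R1*Ry(q[1]);R3=R2*Ry(q[2]);R5=R3*Rz(S4*q[3])*Ry(q[4]);R6=R5*Rz(S6*q[5]+OFF)
    e=np.array([0,0,1.])
    return R1.apply([r0,0,z0])+R2.apply(e)*L1+R3.apply(e)*L2+R6.apply(e)*L3,R6
S4=1;S6=1;OFF=np.pi
P=least_squares(lambda p:np.concatenate([fk(q,p)[0]-x for q,x in D]+[[0.02*(p[0]),0.02*(p[4]-280)]]),[0,200,350,350,280,0]).x
E
python3 - <<'E'
from kin import *
print(P.round(1));
for q,x in D: a,b=fk(q,P);print((a-x).round(1),b.as_euler("xyz",degrees=True).round(1))
from h import *
psi=np.radians(2.4)
zd=np.array([np.cos(np.pi/6)*np.cos(psi),np.cos(np.pi/6)*np.sin(psi),-.5]);T=tgt([np.sin(psi),-np.cos(psi),0],zd);print(T.as_euler("xyz",degrees=True))
lo=[-177,-48,12.5,-77,3,-146];hi=[177,115,149,257,150,146]
for pos in([454.5,293.4,74],[454.5,293.4,180],[445,-20,220],[445,100,260]):
  best=None
  for q0 in([30,0,110,-20,60,80],[30,10,120,30,30,60],[10,-30,130,60,50,20],[20,0,110,-60,40,120],[0,10,110,0,20,82]):
    s=least_squares(lambda q:np.r_[fk(q,P)[0]-pos,100*(T*fk(q,P)[1].inv()).as_rotvec()],q0,bounds=(lo,hi))
    if best is None or s.cost<best.cost:best=s
  print(pos,best.x.round(1),round(best.cost,2))
E
```

```text
[  2.6 145.9 514.  420.1 287.8   0. ]
[-14.7   6.3   2.6] [-1.80e+02  1.00e-01 -6.78e+01]
[  6.1 -11.2  -1. ] [-179.5   -0.6  -45.1]
[ 0.8 -6.3  0.7] [150.2  -2.3 -84.9]
[ 0.8 -6.6 -1.6] [ 1.502e+02 -1.000e-01 -8.260e+01]
[ 0.3 -6.6 -0.1] [ 1.516e+02 -1.000e-01 -8.250e+01]
[ 1.7 -6.5 -0.6] [151.6  -0.2 -82.5]
[-120.     0.   -87.6]
[454.5, 293.4, 74] [  54.    24.1  136.8  243.1   49.6 -109.6] 0.0
[454.5, 293.4, 180] [  53.7    9.6  133.   257.    43.4 -131.8] 4.09
[445, -20, 220] [ -8.8 -12.9 145.2 140.2  15.3 -56.9] 0.0
[445, 100, 260] [ 16.4 -16.2 136.4 -49.    8.4 146. ] 90.48
```

```bash
cat > srch.py <<'E'
from kin import *
from h import tgt
lo=np.array([-170,-45,14,-74,6,-140]);hi=np.array([170,112,147,250,147,140])
def ik(pos,T,q0): 
    return least_squares(lambda q:np.r_[fk(q,P)[0]-pos,100*(T*fk(q,P)[1].inv()).as_rotvec()],np.clip(q0,lo+1,hi-1),bounds=(lo,hi))
def final(psi,dz=0):
    psi=np.radians(psi);h=np.array([np.cos(psi),np.sin(psi),0]);zd=.866*h-[0,0,.5]
    g=np.array([444,293,83.4+dz])-6*h; return g+19*zd,tgt([np.sin(psi),-np.cos(psi),0],zd)
E
python3 - <<'E'
from srch import *
qc=np.array([-4.5,35.2,101,-6.2,73.2,81.5]);rng=np.random.default_rng(0)
for psi in range(-180,180,15):
  sols=[]
  for k in range(14):
    pos,T=final(psi+2.4,100);q0=qc+rng.normal(0,[30,20,20,60,30,60]) if k else qc+[35,0,0,0,0,0]
    s=ik(pos,T,q0)
    if s.cost<.1:
      s2=ik(*final(psi+2.4,0),s.x)
      if s2.cost<.1: sols.append((np.abs(s.x-qc)[[0,1,2,3,4,5]].max(),s.x.round(0),s2.x.round(0)))
  if sols:
    b=min(sols,key=lambda t:t[0]);print(psi,round(b[0]),b[1],b[2])
E
```

```text
-180 149 [ 24.  46.  71.  22. 120. -68.] [ 24.  52.  74.  20. 111. -71.]
-165 159 [ 28.  48.  67.  12. 124. -78.] [ 28.  53.  70.  11. 115. -80.]
-150 171 [ 33.  48.  66.   1. 126. -89.] [ 33.  54.  69.   1. 117. -89.]
-135 182 [  38.   48.   67.  -10.  125. -101.] [ 38.  54.  70.  -9. 116. -99.]
-120 193 [  42.   46.   70.  -20.  121. -111.] [  42.   52.   73.  -19.  112. -108.]
-105 201 [  47.   43.   76.  -29.  114. -119.] [  47.   50.   79.  -27.  106. -115.]
-90 207 [  51.   40.   83.  -37.  106. -126.] [  51.   46.   86.  -36.   98. -120.]
-75 212 [  54.   35.   91.  -44.   97. -131.] [  54.   43.   94.  -44.   90. -123.]
15 238 [  46.    7.  137.  232.   31. -123.] [  46.   22.  142.  214.   47. -100.]
30 190 [ 34.   5. 139. 184.  24. -93.] [ 34.  21. 144. 182.  46. -91.]
45 142 [ 23.   6. 138. 133.  30. -60.] [ 23.  22. 143. 150.  46. -81.]
60 129 [ 14.  10. 133. 103.  42. -47.] [ 14.  24. 138. 121.  49. -72.]
75 125 [  9.  14. 126.  85.  54. -43.] [  9.  27. 130.  97.  54. -64.]
90 124 [  7.  20. 118.  72.  65. -43.] [  7.  30. 122.  79.  62. -58.]
105 125 [  7.  25. 109.  61.  76. -44.] [  7.  34. 113.  65.  70. -55.]
120 127 [  9.  30. 100.  53.  86. -46.] [  9.  38. 104.  54.  79. -55.]
135 130 [ 12.  35.  92.  45.  96. -49.] [ 12.  42.  95.  45.  89. -56.]
150 135 [ 16.  39.  84.  38. 105. -53.] [ 16.  46.  87.  37.  97. -60.]
165 141 [ 20.  43.  76.  30. 113. -60.] [ 20.  49.  80.  29. 105. -65.]
```

```bash
python3 -m creep '0 0 1.5 0 0 0 1;0 0 3 0 0 0 1;0 0 3.8 0 0 0 1;0 0 3.8 0 0 0 1;0 0 3.8 0 0 0 1;0 0 3.8 0 0 0 1;0 0 2 0 0 0 1;0 0 0 0 0 0 1;0 0 0 0 0 0 1' 45
python3 - <<'E'
from srch import *
from h import *
st=monitor.state();q=st["qpos"];print(q.round(1),st["ee_pos"],st["ee_rot"])
w=grab("wrist","w13.png")
pos,T=final(182.4,150);pos[1]+=4
s=ik(pos,T,[24,46,71,22,120,-68]);print(s.x.round(1),s.cost,pos)
N=28
off=st["ee_pos"]-fk(q,P)[0]
pr,Rr=fk(q,P);
low=[]
for i in range(1,N+1):
    a=i/N;qq=q+(s.x-q)*a;p,Rc=fk(qq,P)
    Rg=tgt([np.sin(.131),-np.cos(.131),0],[-.5*np.cos(.131),-.5*np.sin(.131),-.866])
    yb=.131;Bx=Rc.apply(Rg.inv().apply([np.cos(yb),np.sin(yb),0]))
    g=p-19*Rc.apply([0,0,1]);base=g-78*Bx;cap=g+72*Bx
    print(i,((p-pr)/10).round(1),(Rc*Rr.inv()).as_rotvec().round(3),"tcp",p.round(0),"base",base.round(0),"cap",cap.round(0));pr,Rr=p,Rc
E
```

```text
time_s: 23.43
ee_pos: [442.3, -58.1, 236.0]
ee_rot: [150.2, -0.0, -82.5]
force: [0.3, 0.1, -3.7]
gripper_width: 49.8
[ -4.5  22.2  87.   -6.  100.   78.5] [442.33028685 -58.10778803 236.03452291] [ 1.50155581e+02 -6.23466186e-03 -8.25071390e+01]
[ 24.2  43.5  67.5  23.1 124.8 -65. ] 1.0038532352849367e-26 [433.55516993 296.56223192 223.9       ]
1 [ 0.3  1.3 -0.1] [0.062 0.021 0.088] tcp [453. -52. 233.] base [386. -68. 250.] cap [533. -35. 249.]
2 [ 0.3  1.3 -0.1] [0.063 0.02  0.087] tcp [456. -39. 232.] base [391. -62. 249.] cap [534. -16. 247.]
3 [ 0.3  1.3 -0.1] [0.064 0.02  0.087] tcp [458. -26. 231.] base [396. -55. 247.] cap [535.   3. 246.]
4 [ 0.2  1.3 -0.1] [0.065 0.019 0.087] tcp [461. -12. 230.] base [402. -48. 245.] cap [535.  22. 246.]
5 [ 0.2  1.3 -0.1] [0.066 0.019 0.086] tcp [463.   1. 229.] base [408. -40. 243.] cap [534.  40. 246.]
6 [ 0.2  1.3 -0.1] [0.067 0.018 0.085] tcp [465.  14. 228.] base [413. -32. 240.] cap [533.  58. 247.]
7 [ 0.1  1.3 -0.1] [0.068 0.018 0.085] tcp [466.  28. 227.] base [419. -24. 237.] cap [531.  76. 248.]
8 [ 0.1  1.3 -0.1] [0.069 0.018
[... 1450 characters left out ...]
0.02  0.071] tcp [454. 224. 223.] base [471. 185. 167.] cap [468. 261. 297.]
23 [-0.3  1.2  0. ] [0.084 0.021 0.069] tcp [451. 237. 223.] base [470. 203. 164.] cap [464. 268. 299.]
24 [-0.3  1.2  0. ] [0.085 0.021 0.068] tcp [448. 249. 223.] base [467. 222. 161.] cap [461. 274. 302.]
25 [-0.3  1.2  0. ] [0.086 0.022 0.067] tcp [445. 261. 223.] base [464. 241. 159.] cap [458. 280. 303.]
26 [-0.4  1.2  0. ] [0.087 0.023 0.065] tcp [441. 273. 224.] base [460. 260. 157.] cap [455. 286. 305.]
27 [-0.4  1.2  0. ] [0.088 0.024 0.064] tcp [438. 285. 224.] base [455. 279. 156.] cap [452. 292. 305.]
28 [-0.4  1.2  0. ] [0.088 0.025 0.062] tcp [434. 297. 224.] base [450. 297. 155.] cap [450. 297. 305.]
```

View pics/w13.png

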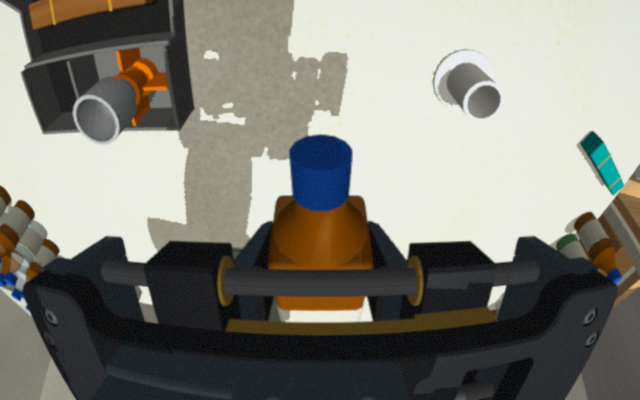

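The bottle is held with its cap pointing away from the camera and hangs square in the jaws. I'll turn it upright along this path.

```bash
python3 -m creep '0.3 1.3 -0.1 0.062 0.021 0.088 1;0.3 1.3 -0.1 0.063 0.02 0.087 1;0.3 1.3 -0.1 0.064 0.02 0.087 1;0.2 1.3 -0.1 0.065 0.019 0.087 1;0.2 1.3 -0.1 0.066 0.019 0.086 1;0.2 1.3 -0.1 0.067 0.018 0.085 1;0.1 1.3 -0.1 0.068 0.018 0.085 1;0.1 1.3 -0.1 0.069 0.018 0.084 1;0.1 1.3 -0.1 0.07 0.018 0.084 1;0.1 1.3 -0.1 0.071 0.017 0.083 1' 45
cat > nxt.py <<'E'
from srch import *
from h import *
st=monitor.state();q=st["qpos"];print(q.round(1),st["ee_pos"].round(1),st["ee_rot"].round(1))
pos,T=final(182.4,150);pos[1]+=4
off=st["ee_pos"]-fk(q,P)[0]
s=ik(pos-off,T,[24,46,71,22,120,-68]);print(s.x.round(1),round(s.cost,3))
dq=s.x-q
N=int(np.ceil(np.degrees((fk(s.x,P)[1]*fk(q,P)[1].inv()).magnitude())/6.2)+0)
pr,Rr=fk(q,P)
for i in range(1,min(N,11)+1):
    p,Rc=fk(q+dq*i/N,P);print(i,N,((p-pr)/10).round(1),(Rc*Rr.inv()).as_rotvec().round(3));pr,Rr=p,Rc
E
python3 nxt.py
```

```text
time_s: 24.32
ee_pos: [454.5, 74.7, 203.4]
ee_rot: [163.8, 38.3, -24.2]
force: [1.3, 0.9, -2.2]
gripper_width: 49.8
[  5.6  31.3  82.2   3.2 107.4  24. ] [454.5  74.7 203.4] [163.8  38.3 -24.2]
[ 23.   43.8  67.4  21.9 125.1 -66.3] 0.0
1 18 [0.1 1.3 0.1] [0.073 0.017 0.076]
2 18 [0.1 1.3 0.1] [0.074 0.017 0.076]
3 18 [0.  1.3 0.1] [0.075 0.017 0.075]
4 18 [0.  1.3 0.1] [0.076 0.017 0.074]
5 18 [-0.   1.3  0.1] [0.077 0.017 0.073]
6 18 [-0.   1.3  0.1] [0.078 0.017 0.073]
7 18 [-0.1  1.3  0.1] [0.079 0.017 0.072]
8 18 [-0.1  1.3  0.1] [0.08  0.018 0.071]
9 18 [-0.1  1.2  0.1] [0.081 0.018 0.07 ]
10 18 [-0.1  1.2  0.1] [0.082 0.018 0.069]
11 18 [-0.2  1.2  0.1] [0.083 0.019 0.068]
```

```bash
python3 -m creep '0.1 1.3 0.4 0.073 0.017 0.076 1;0.1 1.3 0.4 0.074 0.017 0.076 1;0.1 1.3 0.4 0.075 0.017 0.075 1;0 1.3 0.4 0.076 0.017 0.074 1;0 1.3 0.4 0.077 0.017 0.073 1;0 1.3 0.4 0.078 0.017 0.073 1;0 1.3 0.3 0.079 0.017 0.072 1;0 1.3 0.3 0.08 0.018 0.071 1;0 1.3 0.3 0.081 0.018 0.07 1' 45; python3 nxt.py
```

```text
time_s: 25.07
ee_pos: [452.4, 195.6, 212.3]
ee_rot: [-142.1, 38.8, 52.6]
force: [0.6, -0.3, -2.9]
gripper_width: 49.8
[ 14.9  38.7  74.   12.  118.1 -23.3] [452.4 195.6 212.3] [-142.1   38.8   52.6]
[ 22.6  43.7  67.7  21.5 125.  -66.8] 0.0
1 9 [-0.1  1.2  0.1] [0.082 0.017 0.062]
2 9 [-0.2  1.2  0.1] [0.082 0.017 0.061]
3 9 [-0.2  1.1  0.1] [0.083 0.017 0.061]
4 9 [-0.2  1.1  0.1] [0.083 0.017 0.06 ]
5 9 [-0.2  1.1  0.1] [0.084 0.018 0.059]
6 9 [-0.2  1.1  0.1] [0.085 0.018 0.058]
7 9 [-0.2  1.1  0.1] [0.085 0.018 0.057]
8 9 [-0.3  1.1  0.1] [0.086 0.019 0.056]
9 9 [-0.3  1.1  0.1] [0.086 0.019 0.056]
```

```bash
python3 -m creep '0 1.2 0.3 0.082 0.017 0.062 1;-0.1 1.2 0.3 0.082 0.017 0.061 1;-0.1 1.1 0.3 0.083 0.017 0.061 1;-0.1 1.1 0.3 0.083 0.017 0.06 1;-0.2 1.1 0.3 0.084 0.018 0.059 1;-0.2 1.1 0.3 0.085 0.018 0.058 1;-0.2 1.1 0.2 0.085 0.018 0.057 1;-0.2 1 0.2 0.06 0.013 0.04 1;0 0 0 0 0 0 1' 45
python3 - <<'E'
from srch import *
from h import *
pos,T=final(182.4,150);pos[1]+=4
delta(pos,T);w=grab("wrist","w14.png");s=grab("side","s14.png",(260,0,460,170),4);t=grab("top")
E
```

```text
time_s: 25.82
ee_pos: [437.5, 289.3, 208.1]
ee_rot: [-119.6, 5.8, 90.1]
force: [0.0, -0.9, -3.0]
gripper_width: 49.9
d cm [-0.39  0.72  1.58] rot [ 0.101 -0.004  0.041] at [437.5 289.3 208.1] q [ 22.   44.8  68.3  19.7 124.5 -62.5]
```

View pics/w14.png

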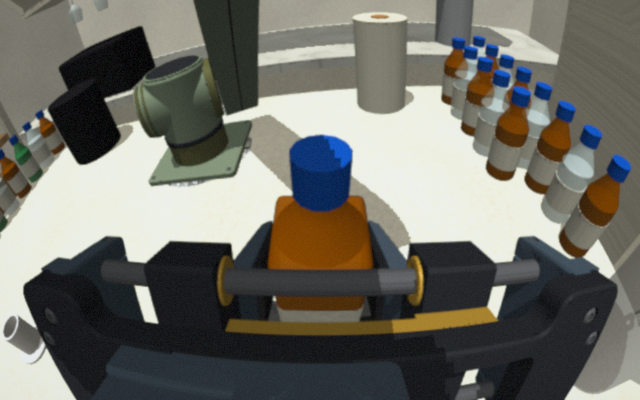

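View pics/s14.png

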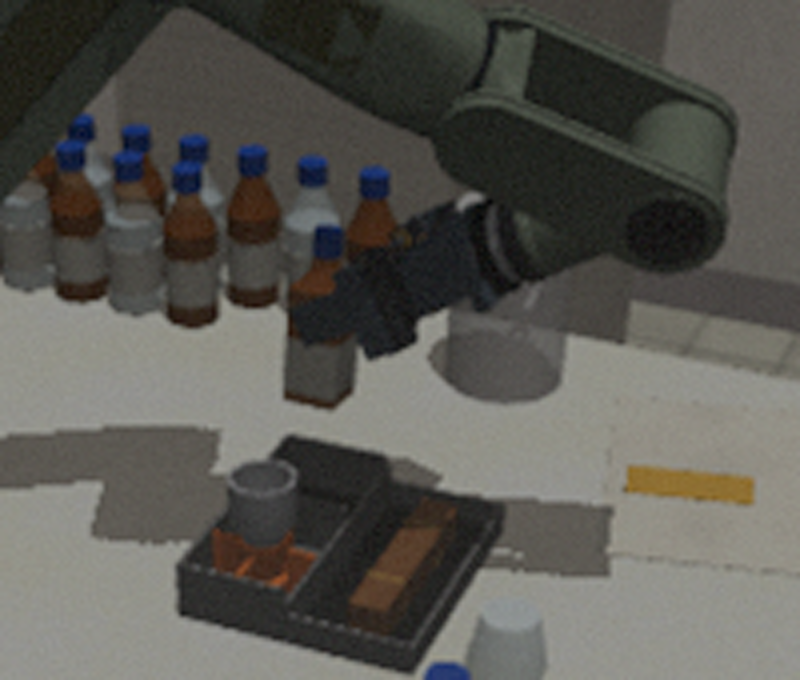

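The side view shows the bottle nearly upright above its bay, with the funnel seated and the case flat. Next I correct the tilt and lower it.

```bash
python3 -m creep '-0.2 0.4 0 0.1 -0.004 0.041 1;-0.1 0.3 -1 0 0 0 1;0 0 -1.5 0 0 0 1;0 0 -1 0 0 0 1;0 0 0 0 0 0 1;0 0 0 0 0 0 1' 45
python3 - <<'E'
from srch import *
from h import *
pos,T=final(182.4,0);pos[1]+=4
delta(pos,T);s=grab("side","s15.png",(290,30,410,150),6)
st=monitor.state();Rc=R.from_euler("xyz",st["ee_rot"],degrees=True);ct=st["ee_pos"]-19*Rc.apply([0,0,1])+np.array([-6,0,-3.4]);print("bottle base est",ct-[0,0,75], proj(s,ct-[0,0,75]),"bay floor",proj(s,[442.7,291.8,5]))
t=grab("top","t15.png",(160,170,280,290),5)
E
```

```text
time_s: 26.47
ee_pos: [435.7, 290.8, 170.0]
ee_rot: [-120.1, 0.9, 91.7]
force: [-0.1, 0.3, -2.8]
gripper_width: 49.9
d cm [-0.21  0.58 -9.61] rot [0.016 0.002 0.012] at [435.7 290.8 170. ] q [ 21.8  46.1  71.   19.5 119.9 -68.9]
bottle base est [446.12432696 291.37103684 100.96024728] [[339.41262439 106.00460251]] bay floor [[338.42148224 128.3490889 ]]
```

View pics/s15.png

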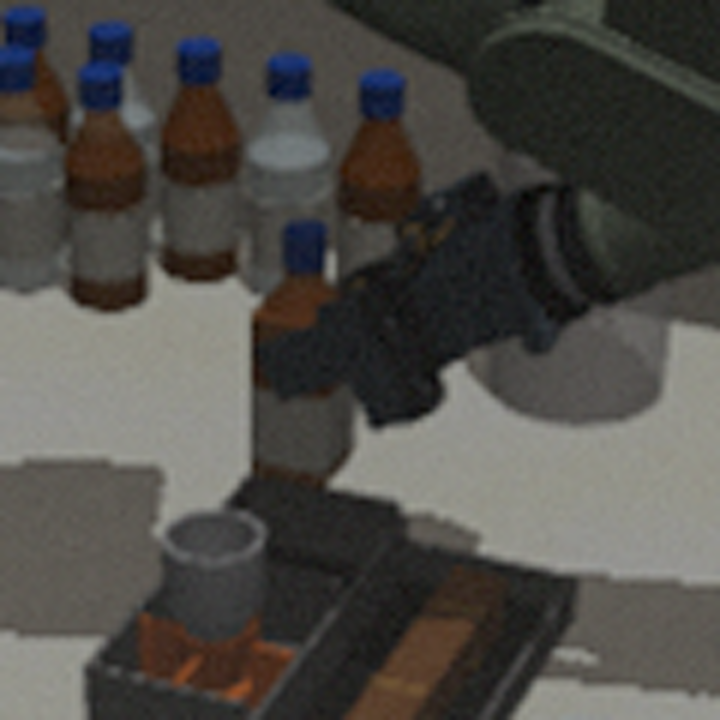

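View pics/t15.png

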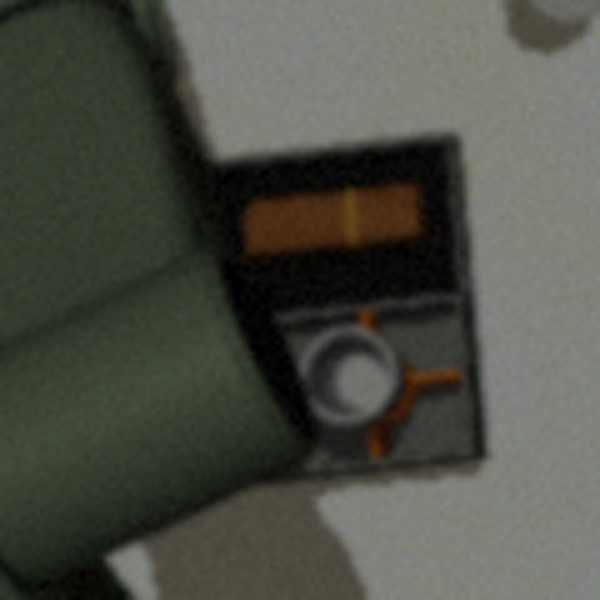

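```bash
python3 -m creep '-0.1 0.4 -1.5 0.016 0.002 0.012 1;0 0 -2 0 0 0 1;0 0 -1.2 0 0 0 1;0 0 0 0 0 0 1;0 0 0 0 0 0 1' 45
python3 - <<'E'
from srch import *
from h import *
pos,T=final(182.4,0);pos[1]+=4
delta(pos,T);s=grab("side","s16.png",(290,30,410,150),6)
E
```

```text
time_s: 26.98
ee_pos: [435.3, 296.1, 120.8]
ee_rot: [-120.3, -0.2, 92.5]
force: [-0.0, 0.4, -2.8]
gripper_width: 49.8
d cm [-0.17  0.05 -4.69] rot [-0.004  0.005 -0.002] at [435.3 296.1 120.8] q [ 22.2  48.8  72.7  18.9 115.4 -71.6]
```

View pics/s16.png

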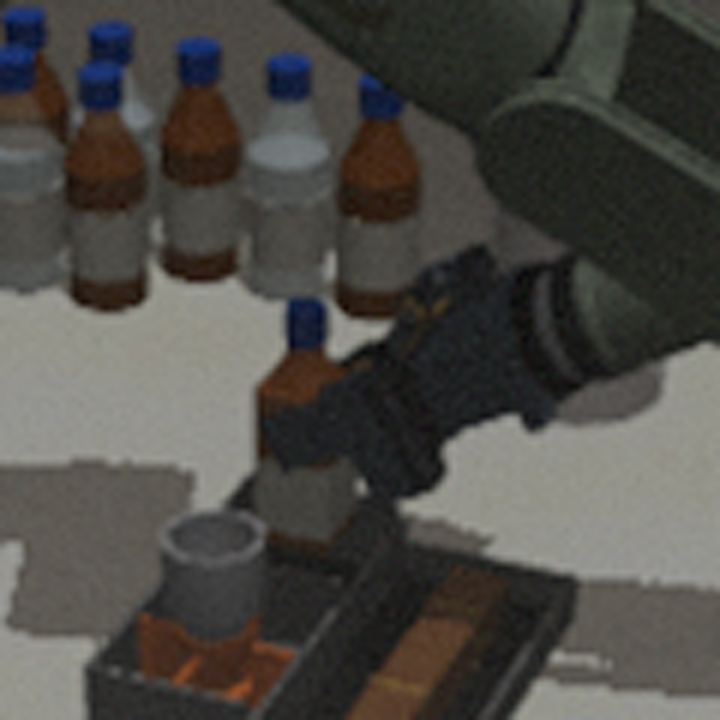

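The bottle is entering the bay, upright and clear of the walls. I continue lowering it.

```bash
python3 -m creep '-0.1 0 -1.5 -0.004 0.005 0 1;0 0 -1.2 0 0 0 1;0 0 -0.5 0 0 0 1;0 0 0 0 0 0 1' 45
python3 - <<'E'
from srch import *
from h import *
pos,T=final(182.4,0);pos[1]+=4
delta(pos,T)
E
```

```text
time_s: 27.37
ee_pos: [434.7, 296.5, 86.8]
ee_rot: [-120.1, -0.1, 92.5]
force: [0.3, -0.3, -3.9]
gripper_width: 50.1
d cm [-0.12  0.   -1.29] rot [-0.002  0.002 -0.002] at [434.7 296.5  86.8] q [ 22.3  50.9  73.8  18.5 112.5 -72.6]
```

```bash
python3 -m creep '0 0 -0.5 0 0 0 1;0 0 -0.3 0 0 0 1;0 0 -0.2 0 0 0 1;0 0 0 0 0 0 1' 45;python3 -m creep '0 0 -0.3 0 0 0 1;0 0 0 0 0 0 1'
```

```text
time_s: 27.7
ee_pos: [434.9, 296.5, 76.5]
ee_rot: [-120.1, -0.1, 92.5]
force: [-0.3, -0.3, -3.1]
gripper_width: 49.5
time_s: 27.87
ee_pos: [435.4, 296.4, 77.1]
ee_rot: [-120.0, -0.2, 92.5]
force: [0.3, 0.1, -4.1]
gripper_width: 49.7
```

```bash
python3 -m creep '0 0 -0.4 0 0 0 1' ;python3 -m creep '0 0 -0.3 0 0 0 1';python3 -m creep '0 0 0 0 0 0 1'
```

```text
time_s: 27.95
ee_pos: [435.7, 296.4, 76.4]
ee_rot: [-119.9, -0.3, 92.5]
force: [10.5, 1.0, 20.7]
gripper_width: 49.7
time_s: 28.03
ee_pos: [435.9, 296.4, 76.5]
ee_rot: [-119.8, -0.4, 92.6]
force: [2.4, -1.3, 8.2]
gripper_width: 50.0
time_s: 28.12
ee_pos: [436.2, 296.3, 77.0]
ee_rot: [-119.9, -0.4, 92.6]
force: [1.1, -0.7, -4.0]
gripper_width: 50.0
```

The bottle's contact with the bay floor is confirmed, so I release gently.

```bash
python3 -m creep '0 0 -0.1 0 0 0 1;0 0 0 0 0 0 0.0;0 0 0 0 0 0 -0.2;0 0 0 0 0 0 -0.4;0 0 0 0 0 0 -0.5;0 0 0 0 0 0 -0.5;0 0 0 0 0 0 -0.5' 20
python3 - <<'E'
from h import *
w=grab("wrist","w17.png");s=grab("side","s17.png",(290,30,410,150),6)
E
```

```text
time_s: 28.7
ee_pos: [435.1, 296.5, 76.5]
ee_rot: [-119.7, -0.4, 92.6]
force: [-0.3, 0.3, -0.2]
gripper_width: 68.4
```

View pics/w17.png

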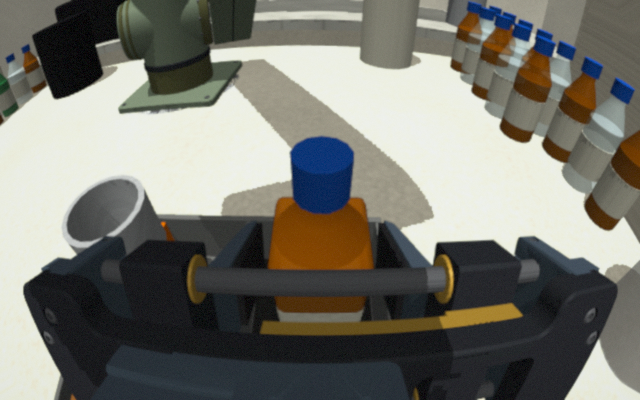

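View pics/s17.png

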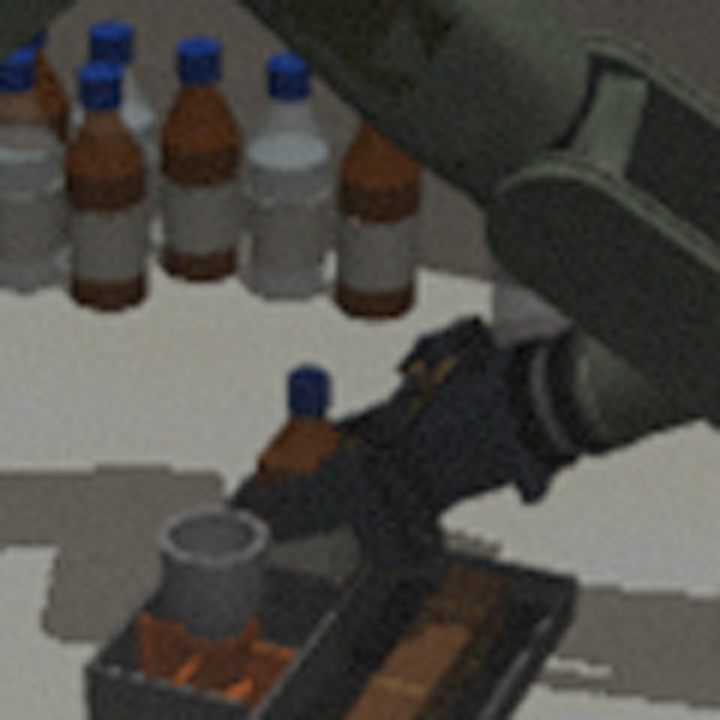

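The bottle stands free between the open fingers, so I retreat straight along the tool axis.

```bash
python3 -m creep '1.3 0.05 0.8 0 0 0 -0.5;2 0.1 1.2 0 0 0 -0.5;2.6 0.1 1.5 0 0 0 -0.5;2.6 0.1 1.5 0 0 0 -0.5;2.6 0.1 1.7 0 0 0 -0.5;2 0 3 0 0 0 -0.5;1 0 3 0 0 0 -0.5;0 0 3 0 0 0 -0.5;0 0 0 0 0 0 -0.5;0 0 0 0 0 0 -0.5'
python3 - <<'E'
from h import *
w=grab("wrist","w18.png");s=grab("side","s18.png",(260,60,420,220),4.5);t=grab("top","t18.png",(160,130,360,290),4)
E
```

```text
time_s: 29.63
ee_pos: [578.0, 298.8, 238.4]
ee_rot: [-119.1, -0.2, 92.7]
force: [-0.7, 0.6, -1.4]
gripper_width: 68.5
```

View pics/w18.png

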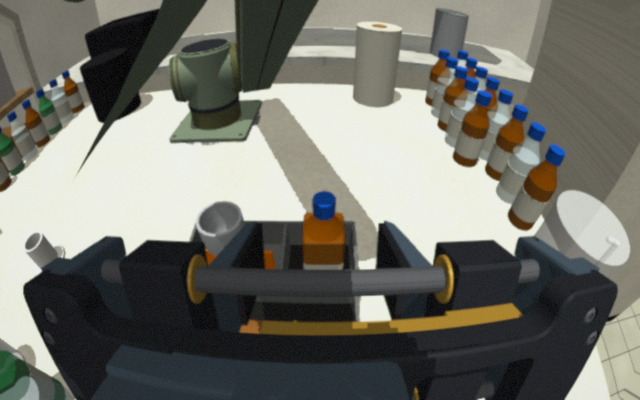

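View pics/s18.png

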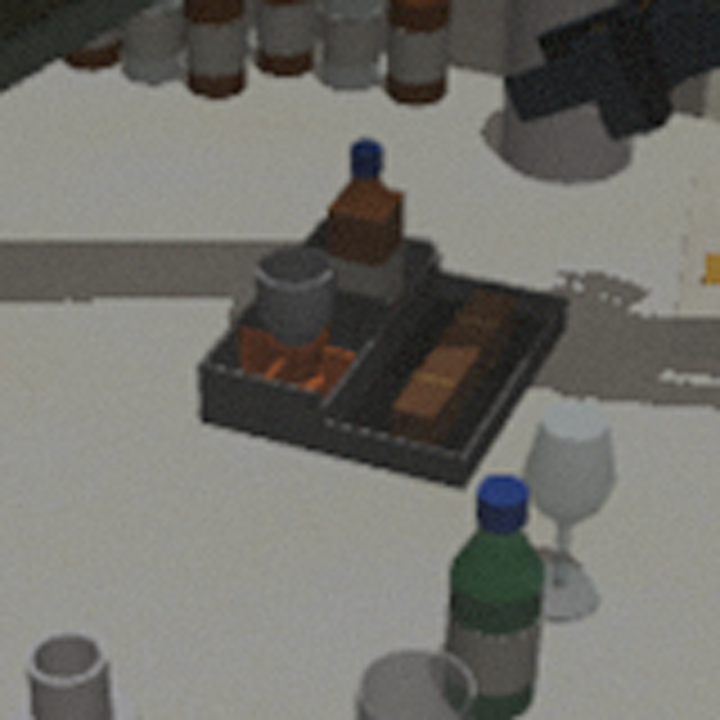

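View pics/t18.png

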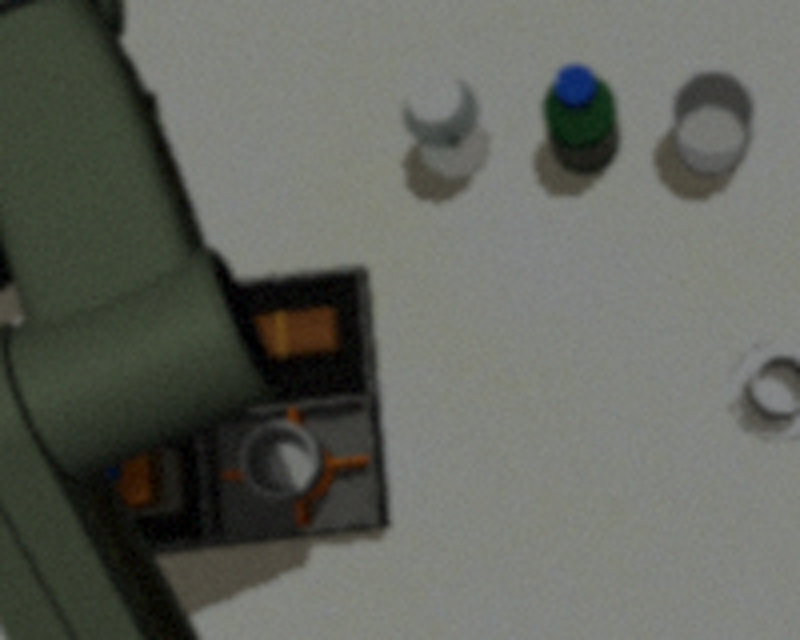

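The bottle stands cap up in its bay (side (365,220)), the funnel is seated (295,300) and the case is flat (455,365). The three bystanders are unmoved. I'll do a quick numeric check, then hand in.

Run:
```python
from h import *
w=grab("wrist","w19.png",(180,170,370,330),4);s=grab("side");t=grab("top")
print("wrist funnel rim",onz(w,(220,222),117.5,True),"cap",onz(w,(324,198),152,True))
print("side rim",onz(s,(295/4.5+260,266/4.5+60),117.5),"top rim",onz(t,(284/4+160,457/4+130),117.5), "cap side",onz(s,(366/4.5+260,147/4.5+60),155))
for q,z in dict(glass_center=75,beaker_center=47.5,sample_center=85,bottle_center=80,funnel_center=67.5,case_center=23).items():
  for n,f in(("side",s),("top",t)):
    m=models.mark_of(n,q)
    if m: print(q,n,round(m[0]["confidence"],2),onz(f,m[0]["at"],z))
print(monitor.state()["time_s"],monitor.state()["qvel"].round(2))
```

```text
wrist funnel rim [453.5 172.6 117.5] cap [441.7 297.5 152. ]
side rim [452.9 165.8 117.5] top rim [448.5 162.7 117.5] cap side [452.5 292.7 155. ]
glass_center top 0.84 [727.8  32.1  75. ]
beaker_center side 0.61 [ 705.7 -193.7   47.5]
beaker_center top 0.93 [ 707.2 -192.5   47.5]
sample_center side 0.69 [714.6 -80.3  85. ]
sample_center top 0.87 [711.  -87.4  85. ]
bottle_center side 0.96 [476.6 286.3  80. ]
bottle_center top 0.53 [456.  299.7  80. ]
funnel_center side 0.9 [440.7 185.3  67.5]
funnel_center top 0.91 [443.5 170.2  67.5]
case_center side 0.95 [558.9 234.3  23. ]
case_center top 0.82 [ 426.9 -591.9   23. ]
30.5333 [-0.08 -0.06  0.04 -0.03 -0.05  0.06]
```

View pics/w19.png

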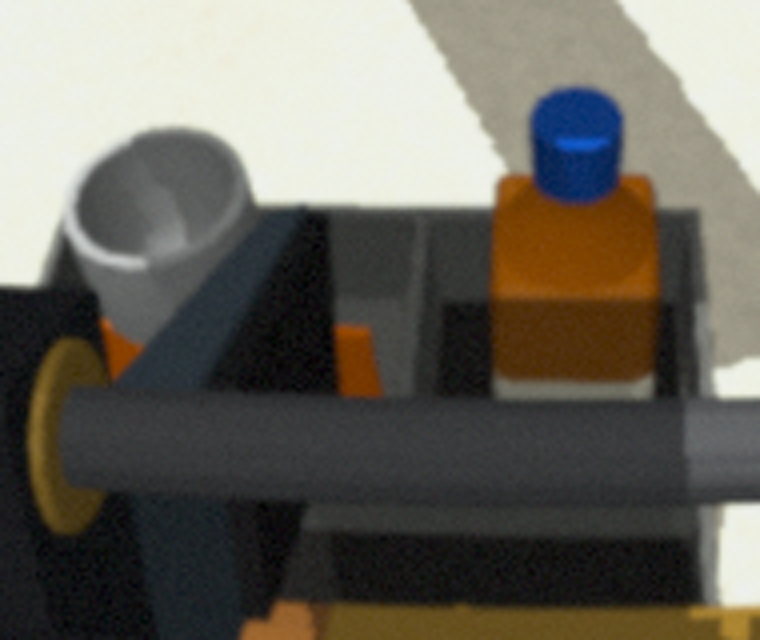

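The close crop shows the bottle standing upright in its bay, clear of the walls, with the funnel seated. Handing in.

```bash
python3 -c "
from workcell import job
print(job.job_done())"
```

```text
the job is handed in; nothing more can be done
None
```

I packed all three things into the caddy and handed the job in at about 30.5 s. No verdict is reported.

- **Case:** the brown case, not the turquoise look-alike, lies flat in the trough. It sits about 4 mm off the trough's middle across its width.
- **Funnel:** I pressed it into the socket at about 17 N for roughly 0.5 s, after a brief 44 N first touch. At that point the arm put its centre at about 67.3 mm, which is the fully home height.
- **Bottle:** I turned it upright and set it down on the bay floor. Contact with the floor showed as about 20 N before I released it.

**Final checks:** the last pictures show the bottle upright and clear of the walls, the funnel upright, the case flat and the gripper well away. The tasting glass, beaker and round sample bottle are within about 10 mm of where they were first measured.

**Disagreements:**
- **Positions between cameras:** they differed by 5 to 10 mm, for example a funnel rim x of 448 to 454 mm and y of 163 to 173 mm. The 4 mm funnel tolerance therefore rests on the taper fit and the press height, not on the pictures.
- **Network point for the bottle:** in the side view it was about 30 mm from the other measurements, and I did not use it.
- **Network point for the case:** in the top view it was on the turquoise look-alike.
- **Tasting glass:** only the top camera found it in the last check.

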